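Cure the lacquered brass seals under the bench lamp

ROBOT

A 7-joint arm with a two-finger parallel gripper is mounted at the origin on the work surface. World frame = base frame: x ahead of the robot, y to its left, z up, the work surface at z = 0. Lengths are in mm, angles in degrees, forces in N, time in s.
With the tool pointing down it reaches from about 350 to 900 mm from the base axis. Payload 19.9 kg.
Tool frame: the origin (TCP) lies midway between the tips of the shut fingers; the grasp point (between the pads) lies 19 mm behind it; z points along the fingers, y is the line along which they close (so a half turn about z gives the same grasp; the last joint's range is limited). The gripper opens to 85 mm and grips with 20 to 120 N. Pads are 22 mm wide; open, the fingers measure 114 mm over their backs; the gripper's body (76 mm by 85 mm) begins 54 mm behind the grasp point. The pads swing forward as they close: fully open they stand 13 mm farther back than shut.
Start: joints at [61.564, 23.915, -0.59, 92.452, 0.269, 63.638, -3.037], TCP at [274.544, -561.451, 231.26] pointing down, gripper open.
Joint ranges: [-161.28, 161.28], [-22.2, 115.67], [-73.04, 71.86], [3.21, 147.25], [-68.34, 248.33], [10.77, 114.83], [-161.83, 161.83]. Speed limits (degrees/s): [108.29, 108.29, 136.94, 136.94, 172.46, 172.46, 172.46].

INTERFACE

Orientations are given as [roll, pitch, yaw] about the fixed x, y, z axes, in that order (R = Rz(yaw) Ry(pitch) Rx(roll)).
In Python, from station import arm, viewer gives the robot as it stands. The module is installed in compiled form; this text tells all that it offers.
- The arm moves only by the tool play_rows, never from a script. Its argument "rows" is a list of rows, each an object with "delta_pos": the shift along the tool's x, y, z in units of 25 mm (1.0 is 25 mm), a list of three; "twist": the turn about the tool's z in units of 6 degrees (1.0 is 6 degrees); "jaw": the finger opening in mm, from 0 to 85.4. A call has 1 to 8 rows; each row is the pose to reach, as a shift and turn from the pose commanded when the call began, along the tool's axes at that moment; what a row does not reach only later rows make up. A row lasts 1/12 s, in which the tool goes at most 41.7 mm and 7.16 degrees, less where a joint would pass 70% of its speed; a pose out of reach is approached as far as the arm can. A call with a gripper value outside its range is refused whole. The fingers move at their own pace and stop on an object; the grip force is fixed at half the most. Time passes only in rows, so rows that repeat a pose let the fingers close. It gives the time, the measured TCP pose, the force, the opening and the grip force at its end, in the units of the state.
- arm.read_state(): the state, without advancing time (a new reading comes with each control period).
- viewer.read_camera(name): name is "side" or "top" or "wrist"; returns (picture, depth): 400x640x3 uint8, blue, green, red; 400x640 float32, mm along the optical axis (not along the pixel's ray), 0 where there is no reading.
- viewer.calibration(name): a dict with "K" (3x3 intrinsics, pixels), "world_from_camera" (4x4, takes a point from camera to world coordinates); the wrist camera has in their place "tool_from_camera" (4x4, takes a point from camera to tool coordinates, whose origin is the TCP and whose axes are the flange's). Camera axes: x right, y up, looking along -z (the intrinsics and any distortion apply to the point x, -y, -z); pixel columns grow to the right and rows downward; lengths in mm; the calibration is good to about 2 mm. A picture is of the moment at which its call begins: read the wrist's pose just before it. calibration takes no time and is no camera call.
- arm.job_done(): hands the job in; it is judged then, once.
The state is a dict: "time_s": time; "joint_positions": joint angles; "qd": joint speeds; "tau": joint torques, N m; "tool_pos": TCP position; "tool_rot": TCP orientation; "ft_force": force on the tool from outside, world axes, zero at the start; "wrist_torque": the same for the moment, N m; "opening": finger opening in mm; "finger_force": force on a finger pad.
Only numpy, scipy, OpenCV 4.12 (cv2) and the standard library are available. Lean on these libraries where they do the work, as an engineer would, in place of code of your own. Each camera call takes 0.05 s, during which the arm holds its last target. There are 200 camera calls.

TASK

Switch the ultraviolet lamp off at its isolator (handle thrown towards the robot) before you take any seal, then lift every brass seal straight up out of its rack pocket by the stem and set them all down gently, upright, on the white tile, none touching another. Only when all of them stand there, switch the lamp back on (handle thrown away from the robot); keep the lamp off whenever a seal is lifted, and leave the other things on the bench where they are.

Things in the scene. Friction and masses are not known exactly. Their poses are not given: they have to be found in the camera images.
- knob (a point): Centre of the black knob (30 mm diameter, 32 mm long along the handle) on the isolator's handle. The handle is a steel bar that swings to and fro about a level hinge 45 mm above the bench; this point lies 82 mm from the hinge line, so about 115 mm above the bench at either end of the swing and 127 mm in the middle (top of the knob then 143 mm). Push it sideways with shut fingers or pinch it.
- handle (a joint): Angle of the isolator's handle. 0 = OFF: resting leaned 0.55 rad (32 degrees) from upright towards the isolator's -x side (the robot's side). 1.1 = ON: resting leaned 0.55 rad towards its +x side (away from the robot). The heavy knob carries it over centre (0.55, upright): let go, it falls to the nearer end. About 2 N at the knob moves it.
- isolator: The bench isolator, a grey box 130 (x) x 90 (y) x 34 mm fixed to the bench, with two black cheeks to 56 mm high either side of the handle. Origin at the centre of its underside, straight below the hinge line, which runs along its y axis. Its +x axis points away from the robot, turned by up to 0.35 rad. It feeds the ultraviolet strip lamp along the back of the bench.
- rack: Wooden storage rack fixed to the bench, 146 (x) x 216 (y) x 24 mm, with six square pockets 46 mm wide and 18 mm deep (pocket floor 6 mm above the bench), centred at x = +-35 mm and y = -70, 0 and +70 mm in its own axes. Origin at the centre of its underside, z up.
- tile: White ceramic curing tile lying loose on the bench, 190 (x) x 250 (y) x 10 mm, 0.95 kg. Origin at the centre of its underside, z up, x and y along its edges.
- seal0: Brass seal (up to six, all alike; some may be absent): a square base 44 x 44 x 18 mm, flush in its rack pocket with about 1 mm of play each side, and a plain round upright stem 16 mm in diameter rising from 18 to 68 mm above the underside, on the centre line. The stem is all that can be gripped. About 0.4 kg. Origin at the centre of the underside, z up along the stem.
- seal1: Brass seal (up to six, all alike; some may be absent): a square base 44 x 44 x 18 mm, flush in its rack pocket with about 1 mm of play each side, and a plain round upright stem 16 mm in diameter rising from 18 to 68 mm above the underside, on the centre line. The stem is all that can be gripped. About 0.4 kg. Origin at the centre of the underside, z up along the stem.
- seal2: Brass seal (up to six, all alike; some may be absent): a square base 44 x 44 x 18 mm, flush in its rack pocket with about 1 mm of play each side, and a plain round upright stem 16 mm in diameter rising from 18 to 68 mm above the underside, on the centre line. The stem is all that can be gripped. About 0.4 kg. Origin at the centre of the underside, z up along the stem.
- seal3: Brass seal (up to six, all alike; some may be absent): a square base 44 x 44 x 18 mm, flush in its rack pocket with about 1 mm of play each side, and a plain round upright stem 16 mm in diameter rising from 18 to 68 mm above the underside, on the centre line. The stem is all that can be gripped. About 0.4 kg. Origin at the centre of the underside, z up along the stem.
- seal4: Brass seal (up to six, all alike; some may be absent): a square base 44 x 44 x 18 mm, flush in its rack pocket with about 1 mm of play each side, and a plain round upright stem 16 mm in diameter rising from 18 to 68 mm above the underside, on the centre line. The stem is all that can be gripped. About 0.4 kg. Origin at the centre of the underside, z up along the stem.
- seal5: Brass seal (up to six, all alike; some may be absent): a square base 44 x 44 x 18 mm, flush in its rack pocket with about 1 mm of play each side, and a plain round upright stem 16 mm in diameter rising from 18 to 68 mm above the underside, on the centre line. The stem is all that can be gripped. About 0.4 kg. Origin at the centre of the underside, z up along the stem.
- hammer: Bystander: small hammer lying near the robot on its left side. Origin in the handle.
- mandrel: Bystander: dark steel ring mandrel 250 mm long lying near the robot on its right side. Origin at the centre of its thick end.
- tin: Bystander: aluminium tin, 48 mm diameter, 26 mm high, in front of the isolator (on the robot's side). Origin under its centre.
- ringbox: Bystander: ring box 50 x 50 x 35 mm near the front. Origin under its centre.

How it is judged:
By the outcome, as a careful person would: the job done as asked, in the order asked, and still so for the second after the job is handed in, with the robot touching nothing.
Of seal0, seal1, seal2, seal3, seal4, seal5 only 4 to 6 are there at a start; the rules pass over those that are not, and their reading is None.
At some moment in a run one of tile may be knocked a few centimetres aside while the robot is not near it.
It also fails if it takes over 210 s, if anything falls off the work surface, if the arm or the gripper's body presses on something with over 40 N, if the wrist force passes 120 N, or if a joint passes its speed limit or range.

## Working session

There is one attempt and no reset: what is moved stays moved. The work goes in short steps, Python scripts to look and compute and a tool call to move; the robot and the scene stay as the last step left them, time stands still between calls to the robot, and variables do not carry over. Pictures are saved under pics/ and viewed, at most 14 in all, crops included, and the job is handed in when it is done.

Besides the shell and the picture viewer there is one more tool, called after "Request:" as name(argument=value, ...), one argument or row to a line, values as JSON. play_rows: Moves the arm, as the interface text tells. Its arguments: {"type":"object","properties":{"rows":{"type":"array"}},"required":["rows"]}

```bash
mkdir -p pics; cat > h.py <<'E'
import numpy as np, cv2
from station import arm, viewer
from scipy.spatial.transform import Rotation as R
def cam(n):
    s=arm.read_state(); im,d=viewer.read_camera(n); c=viewer.calibration(n)
    if n=='wrist':
        T=np.eye(4); T[:3,:3]=R.from_euler('xyz',s['tool_rot'],degrees=True).as_matrix(); T[:3,3]=s['tool_pos']
        W=T@np.array(c['tool_from_camera'])
    else: W=np.array(c['world_from_camera'])
    return im,d,np.array(c['K']),W,c
def onplane(u,v,K,W,z):
    r=W[:3,:3]@np.array([(u-K[0,2])/K[0,0],-(v-K[1,2])/K[1,1],-1.]); o=W[:3,3]
    return o+r*(z-o[2])/r[2]
def cloud(d,K,W):
    v,u=np.mgrid[:d.shape[0],:d.shape[1]]
    p=np.stack([(u-K[0,2])/K[0,0]*d,-(v-K[1,2])/K[1,1]*d,-d],-1)
    return p@W[:3,:3].T+W[:3,3]
E
python3 - <<'E'
from h import *
for n in ('top','side'):
    im,d,K,W,c=cam(n); cv2.imwrite(f'pics/{n}0.png',im); np.savez(f'{n}0.npz',im=im,d=d,K=K,W=W)
    print(n,K,W.round(3),[k for k in c],(d>0).mean())
print(arm.read_state())
E
```

```text
top [[497.11937743   0.         319.5398774 ]
 [  0.         497.11937743 189.76683699]
 [  0.           0.           1.        ]] [[ 2.300000e-02  9.830000e-01 -1.800000e-01  1.770090e+02]
 [-1.000000e+00  2.500000e-02  6.000000e-03  5.782000e+00]
 [ 1.000000e-02  1.790000e-01  9.840000e-01  1.445206e+03]
 [ 0.000000e+00  0.000000e+00  0.000000e+00  1.000000e+00]] ['K', 'world_from_camera'] 0.99612890625
side [[421.9333152    0.         315.48911189]
 [  0.         421.9333152  196.95990764]
 [  0.           0.           1.        ]] [[-9.68000e-01  1.97000e-01 -1.58000e-01  2.89334e+02]
 [-2.52000e-01 -7.42000e-01  6.22000e-01  5.84324e+02]
 [ 5.00000e-03  6.41000e-01  7.67000e-01  8.39328e+02]
 [ 0.00000e+00  0.00000e+00  0.00000e+00  1.00000e+00]] ['K', 'world_from_camera'] 0.99594921875
{'time_s': 0.1, 'joint_positions': array([61.5626333 , 23.9448849 , -0.5911424 , 92.48048013,  0.26827333,
       63.63920133, -3.03850302]), 'qd': array([ 0.03589916, -0.08559231,  0.15817832, -0.1473224 , -0.01799964,
       -0.00609051,  0.00588158]), 'tau': array([ 1.04139581e-03, -8.65819287e+01,  6.79954346e-01, -4.35633302e+01,
        1.91821129e-02,  4.92789244e-03, -1.24457865e-04]), 'tool_pos': array([ 274.43587236, -561.18407918,  230.73156718]), 'tool_rot': array([-1.79936921e+02,  3.67813639e-03,  2.60585202e+01]), 'ft_force': array([ 1.0089959 , -0.01869494, -0.25952001]), 'wrist_torque': array([ 0.02242943, -0.02878904, -0.01394813]), 'finger_force': 0.0, 'opening': 85.32368801808126}
```

View pics/top0.png

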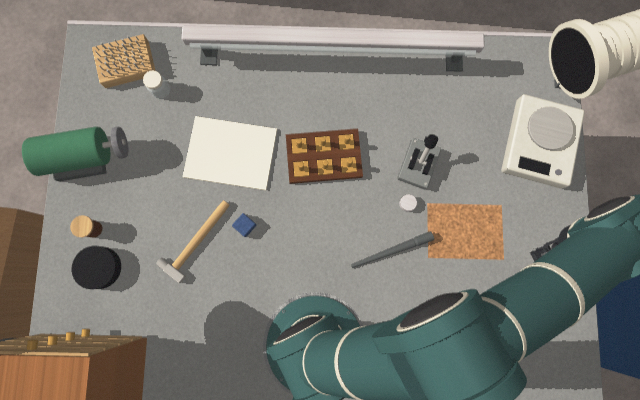

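View pics/side0.png

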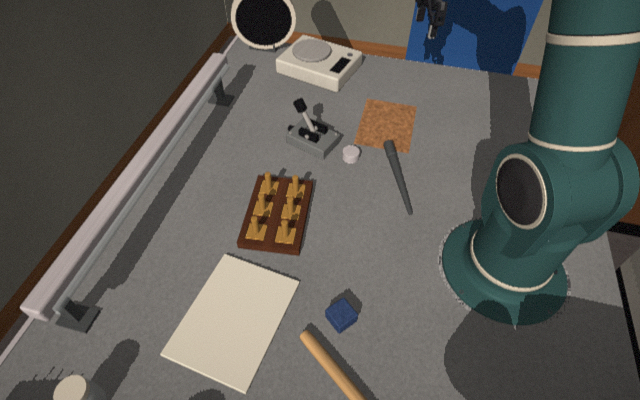

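The top view shows the tile at about (230,153), the rack with all six seals at (324,156), the isolator at (424,160) with its knob at (431,141) (ON), and the tin at (408,203). The side view agrees.

```bash
cat >> h.py <<'E'
def rect(P):
    (cx,cy),(w,h),a=cv2.minAreaRect(P[:,:2].astype(np.float32)); return np.round([cx,cy,w,h,a],1)
def tile(im,K,W,u0=130,u1=290):
    hsv=cv2.cvtColor(im,cv2.COLOR_BGR2HSV); m=((hsv[...,2]>215)&(hsv[...,1]<45)).astype(np.uint8); m[:90]=0; m[:,:u0]=0; m[:,u1:]=0; m[260:]=0
    c=max(cv2.findContours(m,0,2)[0],key=cv2.contourArea)
    P=np.array([onplane(u,v,K,W,10) for u,v in cv2.convexHull(c)[:,0]]); return rect(P)
E
python3 - <<'E'
from h import *
D=np.load('top0.npz'); im,d,K,W=[D[k] for k in('im','d','K','W')]
print('tile',tile(im,K,W))
P=cloud(d,K,W)
def box(a,b,c,e):
    m=np.zeros(d.shape,bool); m[b:e,a:c]=1; return m
hsv=cv2.cvtColor(im,cv2.COLOR_BGR2HSV)
q=P[box(275,115,375,195)&(P[...,2]>15)&(P[...,2]<32)]; print('rack',rect(q),len(q),np.median(q[:,2]))
q=P[box(275,115,375,195)&(P[...,2]>45)]; print(len(q))
m=(box(275,115,375,195)&(P[...,2]>45)).astype(np.uint8)
n,l,s,c=cv2.connectedComponentsWithStats(m)
for i in range(1,n):
    if s[i,4]>3: print('stem',s[i,4],c[i].round(1),np.median(P[l==i],0).round(1),P[l==i].max(0).round(1))
q=P[box(390,115,450,195)&(P[...,2]>22)&(P[...,2]<42)]; print('iso',rect(q),len(q))
q=P[box(390,115,450,195)&(P[...,2]>95)]; print('knob',q.mean(0).round(1),q.max(0).round(1),len(q))
q=P[box(390,190,425,215)&(P[...,2]>18)&(P[...,2]<40)]; print('tin',q.mean(0).round(1))
print('bench z',np.median(P[box(380,60,440,110)][:,2]))
D=np.load('side0.npz'); im,d,K,W=[D[k] for k in('im','d','K','W')]; P=cloud(d,K,W)
m=(box(230,160,320,260)&(P[...,2]>45)).astype(np.uint8)
n,l,s,c=cv2.connectedComponentsWithStats(m)
for i in range(1,n):
    if s[i,4]>3: print('stem',s[i,4],c[i].round(1),np.mean(P[l==i],0).round(1),P[l==i].max(0).round(1))
q=P[box(230,160,320,260)&(P[...,2]>17)&(P[...,2]<30)]; print('rack',rect(q))
q=P[box(270,90,345,165)&(P[...,2]>98)&(P[...,2]<140)]; print('knob',q.mean(0).round(1),q.max(0).round(1),len(q))
E
```

```text
tile [546.2 267.  248.2 187.9  82.4]
rack [549.4   3.6 166.2 246.4   6.3] 3237 24.283704701030956
261
stem 41 [346.9 137.7] [580.8 -77.2  73.1] [ 592.7    5.8 1445.2]
stem 39 [322.7 139.7] [573.5  -8.6  71.3] [ 584.7    5.8 1445.2]
stem 40 [298.5 141.8] [566.7  59.9  72. ] [ 575.7   69.1 1445.2]
stem 38 [349.2 161.3] [511.8 -84.2  71.3] [ 521.7    5.8 1445.2]
stem 34 [325.  163.3] [504.  -16.1  72.5] [513.9 -10.2  78.8]
stem 39 [300.4 165.4] [496.8  54.3  72.9] [506.6  61.1  81. ]
iso [ 515.5 -290.1   90.8  183.7   70.4] 966
knob [ 527.4 -277.6  241.7] [ 583.5    5.8 1445.2] 167
tin [ 406.7 -259.7   26.1]
bench z 0.2584563324071496
stem 70 [267.6 177.1] [580.5 -76.   63.3] [588.3 -69.9  76.7]
stem 73 [295.1 179.9] [511.5 -83.7  64.1] [520.4 -77.8  76.9]
stem 73 [261.2 198.2] [573.1  -6.5  64.4] [580.9  -1.7  77.1]
stem 76 [289.9 201.6] [503.8 -14.4  63.7] [512.1  -9.1  76.3]
stem 79 [254.4 221.5] [565.1  62.8  64.2] [573.8  68.5  75.5]
stem 80 [284.3 225.1] [496.1  55.3  64.3] [504.1  61.1  77.9]
rack [539.9 -14.4 146.6 220.7   6.4]
knob [ 560.2 -302.8  119.9] [ 580.5 -291.1  137.2] 152
```

```bash
cat >> h.py <<'E'
def go(x,y,z,yaw=None):
    s=arm.read_state(); M=R.from_euler('xyz',s['tool_rot'],degrees=True).as_matrix()
    d=M.T@(np.array([x,y,z])-s['tool_pos'])/25
    t=0 if yaw is None else (s['tool_rot'][2]-yaw)
    t=(t+90)%180-90 
    print('delta',d.round(2),'twist',round(t/6,2),'pos',s['tool_pos'].round(1),s['tool_rot'].round(1),'F',s['ft_force'].round(1),'t',s['time_s'])
E
python3 -c "
from h import *
go(610,-320,230,-20)"
```

```text
delta [16.3  -2.77  0.03] twist 7.68 pos [ 274.4 -561.2  230.7] [-179.9    0.    26.1] F [ 1.  -0.  -0.3] t 0.1
```

Request:
play_rows(
  rows=[
    {"delta_pos": [1.2,-0.2,0],"twist": 1,"jaw": 0},
    {"delta_pos": [2.6,-0.4,0],"twist": 2,"jaw": 0},
    {"delta_pos": [4,-0.7,0],"twist": 3,"jaw": 0},
    {"delta_pos": [5.4,-0.9,0],"twist": 4,"jaw": 0},
    {"delta_pos": [6.8,-1.1,0],"twist": 5,"jaw": 0},
    {"delta_pos": [8.2,-1.4,0],"twist": 6,"jaw": 0},
    {"delta_pos": [9.6,-1.6,0],"twist": 7,"jaw": 0},
    {"delta_pos": [10.5,-1.8,0],"twist": 7.7,"jaw": 0},
  ],
)

```text
time_s: 0.77
tool_pos: [493.5, -402.8, 230.9]
tool_rot: [-179.9, 0.0, -20.3]
ft_force: [0.3, 0.1, -0.9]
opening: 0.4
finger_force: 0.0
```

```bash
python3 -c "
from h import *
go(610,-320,230,-20)"
```

```text
delta [ 3.22 -4.72  0.04] twist -0.05 pos [ 493.5 -402.8  230.9] [-179.9    0.   -20.3] F [ 0.3  0.1 -0.9] t 0.7667
```

Request:
play_rows(
  rows=[
    {"delta_pos": [0.8,-1.1,0],"twist": 0,"jaw": 0},
    {"delta_pos": [1.6,-2.3,0],"twist": 0,"jaw": 0},
    {"delta_pos": [2.4,-3.5,0],"twist": 0,"jaw": 0},
    {"delta_pos": [3.22,-4.7,0],"twist": 0,"jaw": 0},
    {"delta_pos": [3.22,-4.7,0],"twist": 0,"jaw": 0},
  ],
)

```text
time_s: 1.18
tool_pos: [612.0, -316.1, 230.3]
tool_rot: [-179.8, 0.0, -19.7]
ft_force: [1.7, 0.9, 0.5]
opening: 0.1
finger_force: 0.0
```

```bash
python3 -c "
from h import *
im,d,K,W,c=cam('wrist'); cv2.imwrite('pics/w1.png',im)
P=cloud(d,K,W); m=(P[...,2]>105)&(P[...,2]<140); q=P[m]; print(len(q),q.mean(0),q.max(0),q.min(0))
go(610,-320,105,-20)"
```

```text
842 [ 574.46291842 -311.7969182   127.72527623] [ 585.3894719  -293.80351385  135.24892086] [ 559.35622364 -324.77876131  118.06527436]
delta [0.04 0.03 5.01] twist 0.03 pos [ 609.4 -319.1  230.2] [-1.799e+02  1.000e-01 -1.980e+01] F [-0.6 -0.4  0.4] t 1.2333
```

View pics/w1.png

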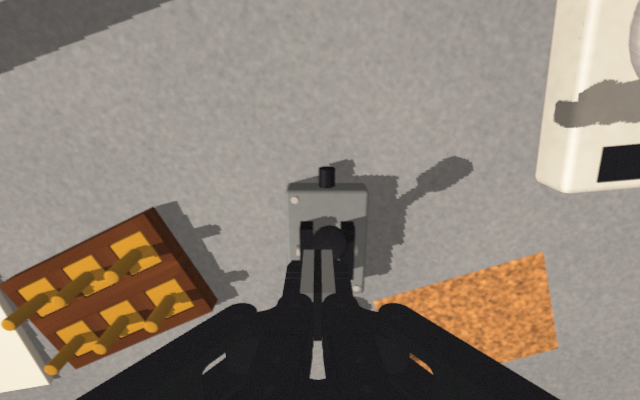

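The wrist view shows the knob at (328,240), in line with the fingers and in front of them, so I can descend beyond it.

Request:
play_rows(
  rows=[
    {"delta_pos": [0.4,0,1],"twist": 0,"jaw": 0},
    {"delta_pos": [0.4,0,2],"twist": 0,"jaw": 0},
    {"delta_pos": [0.4,0,3],"twist": 0,"jaw": 0},
    {"delta_pos": [0.4,0,4],"twist": 0,"jaw": 0},
    {"delta_pos": [0.4,0,5],"twist": 0,"jaw": 0},
    {"delta_pos": [0.4,0,5],"twist": 0,"jaw": 0},
    {"delta_pos": [0.4,0,5],"twist": 0,"jaw": 0},
  ],
)

```text
time_s: 1.82
tool_pos: [615.1, -326.8, 105.6]
tool_rot: [-180.0, 0.1, -20.2]
ft_force: [0.2, -0.4, 0.7]
opening: -0.2
finger_force: 0.0
```

Request:
play_rows(
  rows=[
    {"delta_pos": [-0.5,0,0],"twist": 0,"jaw": 0},
    {"delta_pos": [-1,0,0],"twist": 0,"jaw": 0},
    {"delta_pos": [-1.4,0,0],"twist": 0,"jaw": 0},
    {"delta_pos": [-1.8,0,0],"twist": 0,"jaw": 0},
    {"delta_pos": [-2.2,0,0],"twist": 0,"jaw": 0},
    {"delta_pos": [-2.6,0,0],"twist": 0,"jaw": 0},
    {"delta_pos": [-3,0,0],"twist": 0,"jaw": 0},
    {"delta_pos": [-3.3,0,0],"twist": 0,"jaw": 0},
  ],
)

```text
time_s: 2.48
tool_pos: [538.7, -298.7, 108.5]
tool_rot: [180.0, -0.2, -20.2]
ft_force: [-0.4, 0.1, -1.1]
opening: -0.1
finger_force: 0.1
```

Request:
play_rows(
  rows=[
    {"delta_pos": [-0.3,0,0],"twist": 0,"jaw": 0},
    {"delta_pos": [-0.6,0,0],"twist": 0,"jaw": 0},
    {"delta_pos": [-0.9,0,0],"twist": 0,"jaw": 0},
    {"delta_pos": [-0.9,0,0],"twist": 0,"jaw": 0},
    {"delta_pos": [-0.9,0,-1],"twist": 0,"jaw": 0},
    {"delta_pos": [-0.9,0,-2.5],"twist": 0,"jaw": 0},
    {"delta_pos": [-0.9,0,-4],"twist": 0,"jaw": 30},
    {"delta_pos": [-0.9,0,-5],"twist": 0,"jaw": 40},
  ],
)

```text
time_s: 3.15
tool_pos: [518.2, -290.8, 234.8]
tool_rot: [180.0, -0.2, -20.1]
ft_force: [1.1, 1.0, 0.1]
opening: 23.4
finger_force: 0.0
```

```bash
python3 -c "
from h import *
im,d,K,W,c=cam('side'); cv2.imwrite('pics/s2.png',im[60:260,180:420].repeat(2,0).repeat(2,1))
P=cloud(d,K,W)
P=P[90:165,270:345]
m=(P[...,2]>98)&(P[...,2]<140); q=P[m]; print(len(q),q.mean(0))
go(574,-77,150,6)"
```

```text
153 [ 481.03965486 -274.03668488  121.41479024]
delta [-0.94 -8.81  3.54] twist -4.36 pos [ 519.6 -291.5  238.9] [180.   -0.5 -20.1] F [ 1.3 -0.1  5.5] t 3.2
```

View pics/s2.png

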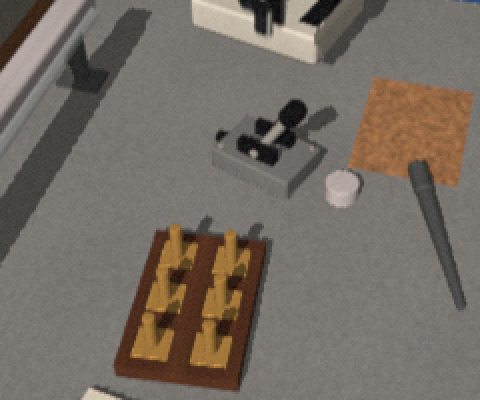

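The side crop shows the handle leaned towards the robot, with the knob at (292,112) of the crop, so the lamp is OFF. Next I look at the rack from above.

```bash
python3 -c "
from h import *
go(500,-12,260,6)"
```

```text
delta [ -4.58 -10.23  -0.89] twist -4.36 pos [ 519.6 -291.5  238.9] [180.   -0.5 -20.1] F [ 1.3 -0.1  5.5] t 3.2
```

Request:
play_rows(
  rows=[
    {"delta_pos": [-0.6,-1.3,-0.9],"twist": -0.6,"jaw": 40},
    {"delta_pos": [-1.2,-2.6,-0.9],"twist": -1.2,"jaw": 40},
    {"delta_pos": [-1.8,-3.9,-0.9],"twist": -1.8,"jaw": 40},
    {"delta_pos": [-2.4,-5.2,-0.9],"twist": -2.4,"jaw": 40},
    {"delta_pos": [-3,-6.5,-0.9],"twist": -3,"jaw": 40},
    {"delta_pos": [-3.6,-7.8,-0.9],"twist": -3.6,"jaw": 40},
    {"delta_pos": [-4.2,-9,-0.9],"twist": -4.1,"jaw": 40},
    {"delta_pos": [-4.6,-10.2,-0.9],"twist": -4.35,"jaw": 40},
  ],
)

```text
time_s: 3.87
tool_pos: [496.6, -9.5, 254.0]
tool_rot: [180.0, -0.0, 6.2]
ft_force: [0.1, -0.0, -0.3]
opening: 40.0
finger_force: 0.0
```

Request:
play_rows(
  rows=[
    {"delta_pos": [0,0,0],"twist": 0,"jaw": 40},
    {"delta_pos": [0,0,0],"twist": 0,"jaw": 40},
    {"delta_pos": [0,0,0],"twist": 0,"jaw": 40},
  ],
)

```text
time_s: 4.12
tool_pos: [497.4, -11.8, 253.8]
tool_rot: [180.0, 0.0, 5.9]
ft_force: [-0.2, -0.5, -0.3]
opening: 40.0
finger_force: 0.0
```

```bash
python3 -c "
from h import *
im,d,K,W,c=cam('wrist'); cv2.imwrite('pics/w3.png',im); np.savez('w3.npz',im=im,d=d,K=K,W=W)
P=cloud(d,K,W); hsv=cv2.cvtColor(im,cv2.COLOR_BGR2HSV)
m=((P[...,2]>71)&(P[...,2]<80)&(hsv[...,1]>90)).astype(np.uint8)
n,l,s,cc=cv2.connectedComponentsWithStats(m)
for i in range(1,n):
    if s[i,4]>25:
        q=P[l==i]; print(s[i,4],cc[i].round(1),q.mean(0).round(1),((q.max(0)+q.min(0))/2).round(1),np.ptp(q,0).round(1))
go(500,-12,260,6)"
```

```text
233 [322.9  87.5] [577.6  -7.9  74.3] [577.6  -7.9  74.6] [15. 15.  5.]
242 [398.9  87. ] [585.4 -76.9  74.1] [585.4 -77.4  73.8] [15.6 15.   5.3]
240 [247.   88.1] [569.8  61.2  74.1] [569.5  61.4  74.2] [15.2 14.8  4.6]
193 [252.4 162.3] [500.8  53.3  74.1] [500.5  53.4  73.7] [14.8 14.8  5. ]
194 [323.  161.8] [508.7 -15.7  74. ] [508.5 -15.8  73.6] [14.7 15.8  5.1]
198 [393.6 161.5] [516.3 -84.7  73.9] [516.2 -84.9  73.7] [14.8 15.1  5.2]
delta [ 0.1   0.   -0.25] twist -0.02 pos [497.4 -12.2 253.8] [180.    0.    5.9] F [ 0.1 -0.3  0.1] t 4.1667
```

View pics/w3.png

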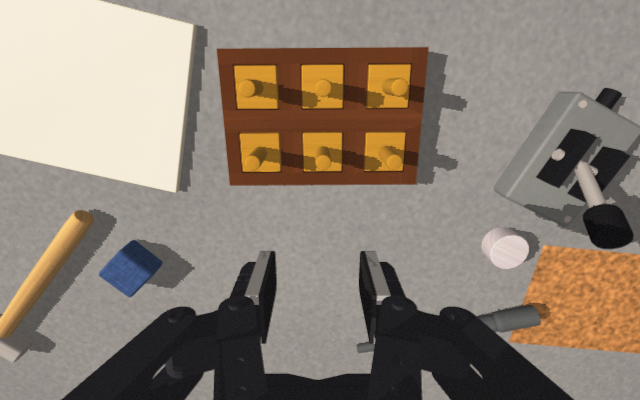

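All six stem tops show clearly in the wrist view, for example at (247,88), (323,88) and (399,87), with the tile at left and the handle OFF at right. I start with the seal at (500.5, 53.4).

Request:
play_rows(
  rows=[
    {"delta_pos": [0.2,-1.2,1],"twist": 0,"jaw": 40},
    {"delta_pos": [0.4,-2.59,2],"twist": 0,"jaw": 40},
    {"delta_pos": [0.4,-2.59,3.2],"twist": 0,"jaw": 40},
    {"delta_pos": [0.4,-2.59,4.4],"twist": 0,"jaw": 40},
    {"delta_pos": [0.4,-2.59,5.4],"twist": 0,"jaw": 40},
    {"delta_pos": [0.4,-2.59,6],"twist": 0,"jaw": 40},
    {"delta_pos": [0.4,-2.59,6],"twist": 0,"jaw": 40},
    {"delta_pos": [0.4,-2.59,6],"twist": 0,"jaw": 40},
  ],
)

```text
time_s: 4.83
tool_pos: [500.5, 53.3, 103.6]
tool_rot: [180.0, 0.1, 5.9]
ft_force: [-0.3, 0.3, -0.1]
opening: 40.0
finger_force: 0.0
```

```bash
python3 -c "
from h import *
go(500.5,53.4,34,6.3)"
```

```text
delta [ 0.01 -0.01  2.79] twist -0.07 pos [500.5  53.3 103.6] [1.8e+02 1.0e-01 5.9e+00] F [-0.3  0.3 -0.1] t 4.8333
```

Request:
play_rows(
  rows=[
    {"delta_pos": [0,0,0.7],"twist": 0,"jaw": 40},
    {"delta_pos": [0,0,1.4],"twist": 0,"jaw": 40},
    {"delta_pos": [0,0,2.1],"twist": 0,"jaw": 40},
    {"delta_pos": [0,0,2.6],"twist": 0,"jaw": 40},
    {"delta_pos": [0,0,2.8],"twist": 0,"jaw": 40},
    {"delta_pos": [0,0,2.8],"twist": 0,"jaw": 40},
    {"delta_pos": [0,0,2.8],"twist": 0,"jaw": 25},
    {"delta_pos": [0,0,2.8],"twist": 0,"jaw": 18},
  ],
)

```text
time_s: 5.5
tool_pos: [501.3, 54.0, 35.0]
tool_rot: [180.0, -0.1, 5.9]
ft_force: [-0.1, 0.6, 0.7]
opening: 18.4
finger_force: 0.0
```

Request:
play_rows(
  rows=[
    {"delta_pos": [0,0,0],"twist": 0,"jaw": 12},
    {"delta_pos": [0,0,0],"twist": 0,"jaw": 8},
    {"delta_pos": [0,0,0],"twist": 0,"jaw": 8},
    {"delta_pos": [0,0,0],"twist": 0,"jaw": 8},
    {"delta_pos": [0,0,0],"twist": 0,"jaw": 8},
  ],
)

```text
time_s: 5.92
tool_pos: [501.3, 54.0, 34.9]
tool_rot: [180.0, -0.1, 5.9]
ft_force: [-0.4, -0.7, 9.8]
opening: 14.5
finger_force: 58.2
```

Request:
play_rows(
  rows=[
    {"delta_pos": [0,0,-0.3],"twist": 0,"jaw": 8},
    {"delta_pos": [0,0,-0.7],"twist": 0,"jaw": 8},
    {"delta_pos": [0,0,-1.2],"twist": 0,"jaw": 8},
    {"delta_pos": [0,0,-1.8],"twist": 0,"jaw": 8},
    {"delta_pos": [0,0,-2.4],"twist": 0,"jaw": 8},
    {"delta_pos": [0,0,-3],"twist": 0,"jaw": 8},
    {"delta_pos": [0,0,-3.4],"twist": 0,"jaw": 8},
    {"delta_pos": [0,0,-3.6],"twist": 0,"jaw": 8},
  ],
)

```text
time_s: 6.58
tool_pos: [501.0, 54.1, 125.7]
tool_rot: [180.0, -0.1, 6.0]
ft_force: [1.1, -0.8, -3.4]
opening: 14.7
finger_force: 58.7
```

```bash
python3 -c "
from h import *
im,d,K,W,c=cam('top'); print('tile',tile(im,K,W))
go(512,352,124,-7.6)"
```

```text
tile [546.5 266.9 248.7 189.2  82.4]
delta [  1.67 -11.81   0.07] twist 2.26 pos [501.1  54.1 125.7] [ 1.8e+02 -1.0e-01  6.0e+00] F [ 1.6 -0.6 -2.1] t 6.6333
```

Request:
play_rows(
  rows=[
    {"delta_pos": [0.1,-0.6,0],"twist": 0.2,"jaw": 8},
    {"delta_pos": [0.3,-1.8,0],"twist": 0.4,"jaw": 8},
    {"delta_pos": [0.5,-3.2,0],"twist": 0.8,"jaw": 8},
    {"delta_pos": [0.7,-4.7,0],"twist": 1.2,"jaw": 8},
    {"delta_pos": [0.9,-6.2,0],"twist": 1.6,"jaw": 8},
    {"delta_pos": [1.1,-7.6,0],"twist": 1.9,"jaw": 8},
    {"delta_pos": [1.3,-9.0,0],"twist": 2.1,"jaw": 8},
    {"delta_pos": [1.45,-10.2,0],"twist": 2.26,"jaw": 8},
  ],
)

```text
time_s: 7.3
tool_pos: [509.3, 313.9, 123.1]
tool_rot: [180.0, 0.1, -7.6]
ft_force: [0.5, 0.6, -2.7]
opening: 14.5
finger_force: 58.9
```

```bash
python3 -c "
from h import *
go(512,352,39,-7.6)"
```

```text
delta [-0.09 -1.53  3.36] twist -0.0 pos [509.3 313.9 123.1] [ 1.8e+02  1.0e-01 -7.6e+00] F [ 0.5  0.6 -2.7] t 7.3
```

Request:
play_rows(
  rows=[
    {"delta_pos": [-0.05,-0.8,0],"twist": 0,"jaw": 8},
    {"delta_pos": [-0.09,-1.3,0.5],"twist": 0,"jaw": 8},
    {"delta_pos": [-0.09,-1.53,1.2],"twist": 0,"jaw": 8},
    {"delta_pos": [-0.09,-1.53,2],"twist": 0,"jaw": 8},
    {"delta_pos": [-0.09,-1.53,2.6],"twist": 0,"jaw": 8},
    {"delta_pos": [-0.09,-1.53,3],"twist": 0,"jaw": 8},
    {"delta_pos": [-0.09,-1.53,3.15],"twist": 0,"jaw": 8},
    {"delta_pos": [-0.09,-1.53,3.15],"twist": 0,"jaw": 8},
  ],
)

```text
time_s: 7.97
tool_pos: [512.5, 349.3, 44.2]
tool_rot: [179.9, 0.1, -7.6]
ft_force: [-0.6, 0.3, -3.8]
opening: 14.2
finger_force: 59.0
```

Request:
play_rows(
  rows=[
    {"delta_pos": [0,0,0.05],"twist": 0,"jaw": 8},
    {"delta_pos": [0,0,0.1],"twist": 0,"jaw": 8},
    {"delta_pos": [0,0,0.15],"twist": 0,"jaw": 8},
    {"delta_pos": [0,0,0.15],"twist": 0,"jaw": 8},
  ],
)

```text
time_s: 8.3
tool_pos: [513.1, 349.7, 41.6]
tool_rot: [-180.0, -0.0, -7.6]
ft_force: [-0.1, -0.1, -3.2]
opening: 14.4
finger_force: 59.0
```

Request:
play_rows(
  rows=[
    {"delta_pos": [0,0,0.04],"twist": 0,"jaw": 8},
    {"delta_pos": [0,0,0.08],"twist": 0,"jaw": 8},
    {"delta_pos": [0,0,0.08],"twist": 0,"jaw": 8},
  ],
)

```text
time_s: 8.55
tool_pos: [512.9, 349.6, 39.2]
tool_rot: [-180.0, 0.0, -7.6]
ft_force: [-0.6, -0.1, -3.3]
opening: 14.3
finger_force: 59.0
```

Request:
play_rows(
  rows=[
    {"delta_pos": [0,0,0.02],"twist": 0,"jaw": 8},
    {"delta_pos": [0,0,0.04],"twist": 0,"jaw": 8},
    {"delta_pos": [0,0,0.04],"twist": 0,"jaw": 8},
  ],
)

```text
time_s: 8.8
tool_pos: [513.0, 349.6, 39.1]
tool_rot: [180.0, -0.0, -7.6]
ft_force: [-6.1, -3.9, 11.1]
opening: 14.2
finger_force: 60.7
```

Request:
play_rows(
  rows=[
    {"delta_pos": [0,0,0],"twist": 0,"jaw": 20},
    {"delta_pos": [0,0,0],"twist": 0,"jaw": 30},
    {"delta_pos": [0,0,0],"twist": 0,"jaw": 40},
    {"delta_pos": [0,0,-0.1],"twist": 0,"jaw": 40},
    {"delta_pos": [0,0,-0.8],"twist": 0,"jaw": 40},
    {"delta_pos": [0,0,-2],"twist": 0,"jaw": 40},
    {"delta_pos": [0,0,-3],"twist": 0,"jaw": 40},
    {"delta_pos": [0,0,-3.6],"twist": 0,"jaw": 40},
  ],
)

```text
time_s: 9.47
tool_pos: [513.6, 350.2, 131.2]
tool_rot: [-179.9, -0.1, -7.6]
ft_force: [0.3, 0.7, 0.2]
opening: 40.2
finger_force: 0.0
```

```bash
python3 -c "
from h import *
go(569.6,61.3,104,6.3)"
```

```text
delta [ 3.75 11.16  1.08] twist -2.32 pos [513.6 350.2 131.2] [-1.799e+02 -1.000e-01 -7.600e+00] F [0.3 0.7 0.2] t 9.4667
```

Request:
play_rows(
  rows=[
    {"delta_pos": [0.3,0.9,0],"twist": -0.3,"jaw": 40},
    {"delta_pos": [0.8,2.4,0],"twist": -0.7,"jaw": 40},
    {"delta_pos": [1.3,3.9,0],"twist": -1,"jaw": 40},
    {"delta_pos": [1.8,5.4,0],"twist": -1.4,"jaw": 40},
    {"delta_pos": [2.3,6.9,0],"twist": -1.7,"jaw": 40},
    {"delta_pos": [2.8,8.4,0],"twist": -2,"jaw": 40},
    {"delta_pos": [3.3,9.9,0.3],"twist": -2.2,"jaw": 40},
    {"delta_pos": [3.7,11.1,0.8],"twist": -2.32,"jaw": 40},
  ],
)

```text
time_s: 10.13
tool_pos: [569.0, 59.1, 109.4]
tool_rot: [180.0, -0.1, 6.3]
ft_force: [2.7, -0.2, 0.2]
opening: 40.5
finger_force: 0.0
```

Request:
play_rows(
  rows=[
    {"delta_pos": [0,0,0],"twist": 0,"jaw": 40},
    {"delta_pos": [0,0,0],"twist": 0,"jaw": 40},
    {"delta_pos": [0,0,0],"twist": 0,"jaw": 40},
  ],
)

```text
time_s: 10.38
tool_pos: [567.9, 63.1, 108.5]
tool_rot: [-180.0, -0.0, 6.3]
ft_force: [0.5, 1.6, -0.2]
opening: 40.1
finger_force: 0.0
```

```bash
python3 -c "
from h import *
im,d,K,W,c=cam('top'); print('tile',tile(im,K,W))
go(569.6,61.3,34,6.3)"
```

```text
tile [546.5 266.9 248.7 189.3  82.4]
delta [0.06 0.11 2.99] twist 0.01 pos [567.9  63.7 108.6] [-180.    -0.     6.4] F [-0.4  0.4  0.7] t 10.4333
```

Request:
play_rows(
  rows=[
    {"delta_pos": [0.06,0.11,0.7],"twist": 0,"jaw": 40},
    {"delta_pos": [0.06,0.11,1.5],"twist": 0,"jaw": 40},
    {"delta_pos": [0.06,0.11,2.3],"twist": 0,"jaw": 40},
    {"delta_pos": [0.06,0.11,2.8],"twist": 0,"jaw": 40},
    {"delta_pos": [0.06,0.11,2.98],"twist": 0,"jaw": 40},
    {"delta_pos": [0.06,0.11,2.98],"twist": 0,"jaw": 30},
    {"delta_pos": [0.06,0.11,2.98],"twist": 0,"jaw": 22},
    {"delta_pos": [0.06,0.11,2.98],"twist": 0,"jaw": 18},
  ],
)

```text
time_s: 11.1
tool_pos: [570.3, 60.1, 34.9]
tool_rot: [-180.0, -0.1, 6.3]
ft_force: [0.0, 1.4, 0.2]
opening: 17.9
finger_force: 0.2
```

Request:
play_rows(
  rows=[
    {"delta_pos": [0,0,0],"twist": 0,"jaw": 12},
    {"delta_pos": [0,0,0],"twist": 0,"jaw": 8},
    {"delta_pos": [0,0,0],"twist": 0,"jaw": 8},
    {"delta_pos": [0,0,0],"twist": 0,"jaw": 8},
  ],
)

```text
time_s: 11.43
tool_pos: [570.4, 60.2, 34.9]
tool_rot: [-180.0, -0.1, 6.3]
ft_force: [-1.6, 2.9, 8.0]
opening: 14.3
finger_force: 58.4
```

Request:
play_rows(
  rows=[
    {"delta_pos": [0,0,-0.3],"twist": 0,"jaw": 8},
    {"delta_pos": [0,0,-0.7],"twist": 0,"jaw": 8},
    {"delta_pos": [0,0,-1.2],"twist": 0,"jaw": 8},
    {"delta_pos": [0,0,-1.8],"twist": 0,"jaw": 8},
    {"delta_pos": [0,0,-2.4],"twist": 0,"jaw": 8},
    {"delta_pos": [0,0,-3],"twist": 0,"jaw": 8},
    {"delta_pos": [0,0,-3.4],"twist": 0,"jaw": 8},
    {"delta_pos": [0,0,-3.6],"twist": 0,"jaw": 8},
  ],
)

```text
time_s: 12.1
tool_pos: [570.2, 59.6, 126.0]
tool_rot: [180.0, -0.1, 6.3]
ft_force: [-0.3, -0.3, -4.7]
opening: 14.3
finger_force: 58.7
```

```bash
python3 -c "
from h import *
im,d,K,W,c=cam('top'); print('tile',tile(im,K,W))
go(601,340,124,-7.6)"
```

```text
tile [546.5 266.9 248.7 189.3  82.4]
delta [  2.45 -11.01   0.08] twist 2.32 pos [570.3  59.7 126. ] [ 1.8e+02 -1.0e-01  6.3e+00] F [ 0.2  0.2 -4.1] t 12.15
```

Request:
play_rows(
  rows=[
    {"delta_pos": [0.2,-0.8,0],"twist": 0.2,"jaw": 8},
    {"delta_pos": [0.5,-2.2,0],"twist": 0.5,"jaw": 8},
    {"delta_pos": [0.8,-3.7,0],"twist": 0.9,"jaw": 8},
    {"delta_pos": [1.15,-5.2,0],"twist": 1.3,"jaw": 8},
    {"delta_pos": [1.5,-6.7,0],"twist": 1.7,"jaw": 8},
    {"delta_pos": [1.8,-8.2,0],"twist": 2,"jaw": 8},
    {"delta_pos": [2.2,-9.7,0],"twist": 2.2,"jaw": 8},
    {"delta_pos": [2.4,-10.7,0],"twist": 2.32,"jaw": 8},
  ],
)

```text
time_s: 12.82
tool_pos: [598.9, 336.4, 123.0]
tool_rot: [-180.0, 0.1, -7.5]
ft_force: [-0.3, -0.4, -4.3]
opening: 14.5
finger_force: 59.1
```

Request:
play_rows(
  rows=[
    {"delta_pos": [0,-0.3,0],"twist": 0,"jaw": 8},
    {"delta_pos": [0,-0.3,0.4],"twist": 0,"jaw": 8},
    {"delta_pos": [0,-0.3,1],"twist": 0,"jaw": 8},
    {"delta_pos": [0,-0.3,1.7],"twist": 0,"jaw": 8},
    {"delta_pos": [0,-0.3,2.4],"twist": 0,"jaw": 8},
    {"delta_pos": [0,-0.3,2.9],"twist": 0,"jaw": 8},
    {"delta_pos": [0,-0.3,3.2],"twist": 0,"jaw": 8},
    {"delta_pos": [0,-0.3,3.2],"twist": 0,"jaw": 8},
  ],
)

```text
time_s: 13.48
tool_pos: [600.1, 338.1, 41.4]
tool_rot: [179.9, 0.1, -7.7]
ft_force: [0.2, -0.7, -4.7]
opening: 14.9
finger_force: 59.3
```

```bash
python3 -c "
from h import *
go(601,340,39.3,-7.6)"
```

```text
delta [ 0.03 -0.08  0.08] twist -0.01 pos [600.1 338.1  41.4] [ 1.799e+02  1.000e-01 -7.700e+00] F [ 0.2 -0.7 -4.7] t 13.4833
```

Request:
play_rows(
  rows=[
    {"delta_pos": [0,0,0.04],"twist": 0,"jaw": 8},
    {"delta_pos": [0,0,0.07],"twist": 0,"jaw": 8},
    {"delta_pos": [0,0,0.1],"twist": 0,"jaw": 8},
    {"delta_pos": [0,0,0.1],"twist": 0,"jaw": 8},
  ],
)

```text
time_s: 13.82
tool_pos: [601.2, 339.8, 41.9]
tool_rot: [-180.0, -0.0, -7.6]
ft_force: [-0.6, -0.1, -4.4]
opening: 14.8
finger_force: 59.3
```

Request:
play_rows(
  rows=[
    {"delta_pos": [0,0,0.04],"twist": 0,"jaw": 8},
    {"delta_pos": [0,0,0.08],"twist": 0,"jaw": 8},
    {"delta_pos": [0,0,0.08],"twist": 0,"jaw": 8},
  ],
)

```text
time_s: 14.07
tool_pos: [600.8, 339.7, 39.2]
tool_rot: [180.0, 0.0, -7.6]
ft_force: [0.5, 0.7, -4.4]
opening: 14.4
finger_force: 59.6
```

Request:
play_rows(
  rows=[
    {"delta_pos": [0,0,0.02],"twist": 0,"jaw": 8},
    {"delta_pos": [0,0,0.04],"twist": 0,"jaw": 8},
    {"delta_pos": [0,0,0.04],"twist": 0,"jaw": 8},
  ],
)

```text
time_s: 14.32
tool_pos: [600.9, 339.9, 38.9]
tool_rot: [-180.0, -0.0, -7.6]
ft_force: [-3.1, -2.6, 4.6]
opening: 14.6
finger_force: 60.6
```

Request:
play_rows(
  rows=[
    {"delta_pos": [0,0,0],"twist": 0,"jaw": 20},
    {"delta_pos": [0,0,0],"twist": 0,"jaw": 30},
    {"delta_pos": [0,0,0],"twist": 0,"jaw": 40},
    {"delta_pos": [0,0,-0.1],"twist": 0,"jaw": 40},
    {"delta_pos": [0,0,-0.8],"twist": 0,"jaw": 40},
    {"delta_pos": [0,0,-2],"twist": 0,"jaw": 40},
    {"delta_pos": [0,0,-3],"twist": 0,"jaw": 40},
    {"delta_pos": [0,0,-3.6],"twist": 0,"jaw": 40},
  ],
)

```text
time_s: 14.98
tool_pos: [601.7, 340.3, 131.5]
tool_rot: [-179.9, -0.1, -7.6]
ft_force: [0.4, -0.4, 0.5]
opening: 39.8
finger_force: 0.0
```

```bash
python3 -c "
from h import *
go(508.6,-15.8,108,6.3)"
```

```text
delta [-1.81 14.61  0.91] twist -2.32 pos [601.7 340.3 131.5] [-1.799e+02 -1.000e-01 -7.600e+00] F [ 0.4 -0.4  0.5] t 14.9833
```

Request:
play_rows(
  rows=[
    {"delta_pos": [-0.1,1.2,0],"twist": -0.3,"jaw": 40},
    {"delta_pos": [-0.4,2.8,0],"twist": -0.7,"jaw": 40},
    {"delta_pos": [-0.5,4.4,0],"twist": -1,"jaw": 40},
    {"delta_pos": [-0.7,6,0],"twist": -1.4,"jaw": 40},
    {"delta_pos": [-0.9,7.6,0],"twist": -1.7,"jaw": 40},
    {"delta_pos": [-1.1,9.2,0],"twist": -2,"jaw": 40},
    {"delta_pos": [-1.3,10.8,0],"twist": -2.2,"jaw": 40},
    {"delta_pos": [-1.5,12.4,0],"twist": -2.32,"jaw": 40},
  ],
)

```text
time_s: 15.65
tool_pos: [522.0, 35.7, 128.7]
tool_rot: [180.0, -0.0, 6.4]
ft_force: [1.1, 0.0, -0.2]
opening: 39.8
finger_force: 0.0
```

Request:
play_rows(
  rows=[
    {"delta_pos": [0,1,0.2],"twist": 0,"jaw": 40},
    {"delta_pos": [0.2,2.1,0.6],"twist": 0,"jaw": 40},
    {"delta_pos": [0.2,2.1,0.9],"twist": 0,"jaw": 40},
    {"delta_pos": [0.2,2.1,0.9],"twist": 0,"jaw": 40},
    {"delta_pos": [0.2,2.1,0.9],"twist": 0,"jaw": 40},
  ],
)

```text
time_s: 16.07
tool_pos: [533.3, -13.6, 105.8]
tool_rot: [-180.0, 0.0, 6.3]
ft_force: [-0.1, 0.7, -0.3]
opening: 40.2
finger_force: 0.0
```

```bash
python3 -c "
from h import *
im,d,K,W,c=cam('top'); print('tile',tile(im,K,W))
go(508.6,-15.8,34,6.3)"
```

```text
tile [546.5 266.9 248.7 189.3  82.4]
delta [-1.   -0.    2.88] twist 0.01 pos [533.5 -13.1 106.1] [-180.    -0.     6.4] F [-0.5  0.8  0.6] t 16.1167
```

Request:
play_rows(
  rows=[
    {"delta_pos": [-0.5,0,0],"twist": 0,"jaw": 40},
    {"delta_pos": [-1.0,0,0],"twist": 0,"jaw": 40},
    {"delta_pos": [-1.0,0,0.5],"twist": 0,"jaw": 40},
    {"delta_pos": [-1.0,0,1.3],"twist": 0,"jaw": 40},
    {"delta_pos": [-1.0,0,2.2],"twist": 0,"jaw": 40},
    {"delta_pos": [-1.0,0,2.7],"twist": 0,"jaw": 40},
    {"delta_pos": [-1.0,0,2.88],"twist": 0,"jaw": 40},
    {"delta_pos": [-1.0,0,2.88],"twist": 0,"jaw": 30},
  ],
)

```text
time_s: 16.78
tool_pos: [508.3, -16.0, 33.5]
tool_rot: [-180.0, 0.1, 6.4]
ft_force: [-0.5, 0.3, 0.9]
opening: 30.8
finger_force: 0.0
```

Request:
play_rows(
  rows=[
    {"delta_pos": [0,0,0],"twist": 0,"jaw": 22},
    {"delta_pos": [0,0,0],"twist": 0,"jaw": 18},
    {"delta_pos": [0,0,0],"twist": 0,"jaw": 12},
    {"delta_pos": [0,0,0],"twist": 0,"jaw": 8},
    {"delta_pos": [0,0,0],"twist": 0,"jaw": 8},
    {"delta_pos": [0,0,0],"twist": 0,"jaw": 8},
  ],
)

```text
time_s: 17.28
tool_pos: [509.3, -16.8, 34.8]
tool_rot: [180.0, -0.1, 6.3]
ft_force: [-1.3, 2.3, 8.0]
opening: 14.5
finger_force: 58.3
```

Request:
play_rows(
  rows=[
    {"delta_pos": [0,0,-0.3],"twist": 0,"jaw": 8},
    {"delta_pos": [0,0,-0.7],"twist": 0,"jaw": 8},
    {"delta_pos": [0,0,-1.2],"twist": 0,"jaw": 8},
    {"delta_pos": [0,0,-1.8],"twist": 0,"jaw": 8},
    {"delta_pos": [0,0,-2.4],"twist": 0,"jaw": 8},
    {"delta_pos": [0,0,-3],"twist": 0,"jaw": 8},
    {"delta_pos": [0,0,-3.4],"twist": 0,"jaw": 8},
    {"delta_pos": [0,0,-3.6],"twist": 0,"jaw": 8},
  ],
)

```text
time_s: 17.95
tool_pos: [509.1, -17.1, 125.7]
tool_rot: [180.0, -0.1, 6.3]
ft_force: [-0.6, 0.0, -3.6]
opening: 14.4
finger_force: 58.7
```

```bash
python3 -c "
from h import *
im,d,K,W,c=cam('top'); print('tile',tile(im,K,W))
go(501,273,124,-7.6)"
```

```text
tile [546.6 266.9 248.6 189.2  82.4]
delta [  0.95 -11.57   0.07] twist 2.32 pos [509.2 -17.1 125.7] [ 1.8e+02 -1.0e-01  6.3e+00] F [ 0.9 -0.6 -2.4] t 18.0
```

Request:
play_rows(
  rows=[
    {"delta_pos": [0.1,-0.8,0],"twist": 0.2,"jaw": 8},
    {"delta_pos": [0.2,-2.2,0],"twist": 0.5,"jaw": 8},
    {"delta_pos": [0.3,-3.7,0],"twist": 0.9,"jaw": 8},
    {"delta_pos": [0.4,-5.2,0],"twist": 1.3,"jaw": 8},
    {"delta_pos": [0.55,-6.7,0],"twist": 1.7,"jaw": 8},
    {"delta_pos": [0.7,-8.2,0],"twist": 2,"jaw": 8},
    {"delta_pos": [0.8,-9.7,0],"twist": 2.2,"jaw": 8},
    {"delta_pos": [0.95,-11.1,0],"twist": 2.32,"jaw": 8},
  ],
)

```text
time_s: 18.67
tool_pos: [500.7, 263.5, 123.2]
tool_rot: [180.0, 0.1, -7.6]
ft_force: [0.8, 0.1, -3.6]
opening: 14.7
finger_force: 58.9
```

Request:
play_rows(
  rows=[
    {"delta_pos": [-0.1,-0.45,0],"twist": 0,"jaw": 8},
    {"delta_pos": [-0.1,-0.45,0.4],"twist": 0,"jaw": 8},
    {"delta_pos": [-0.1,-0.45,1],"twist": 0,"jaw": 8},
    {"delta_pos": [-0.1,-0.45,1.7],"twist": 0,"jaw": 8},
    {"delta_pos": [-0.1,-0.45,2.4],"twist": 0,"jaw": 8},
    {"delta_pos": [-0.1,-0.45,2.9],"twist": 0,"jaw": 8},
    {"delta_pos": [-0.1,-0.45,3.2],"twist": 0,"jaw": 8},
    {"delta_pos": [-0.1,-0.45,3.2],"twist": 0,"jaw": 8},
  ],
)

```text
time_s: 19.33
tool_pos: [499.9, 272.0, 42.1]
tool_rot: [179.9, 0.1, -7.6]
ft_force: [-1.1, 0.0, -3.4]
opening: 14.5
finger_force: 59.2
```

Request:
play_rows(
  rows=[
    {"delta_pos": [0,0,0.04],"twist": 0,"jaw": 8},
    {"delta_pos": [0,0,0.08],"twist": 0,"jaw": 8},
    {"delta_pos": [0,0,0.12],"twist": 0,"jaw": 8},
    {"delta_pos": [0,0,0.12],"twist": 0,"jaw": 8},
  ],
)

```text
time_s: 19.67
tool_pos: [500.9, 273.0, 41.3]
tool_rot: [-180.0, -0.0, -7.6]
ft_force: [-0.5, -0.1, -3.5]
opening: 14.5
finger_force: 59.2
```

Request:
play_rows(
  rows=[
    {"delta_pos": [0,0,0.03],"twist": 0,"jaw": 8},
    {"delta_pos": [0,0,0.06],"twist": 0,"jaw": 8},
    {"delta_pos": [0,0,0.06],"twist": 0,"jaw": 8},
  ],
)

```text
time_s: 19.92
tool_pos: [500.7, 272.9, 39.3]
tool_rot: [-180.0, -0.0, -7.6]
ft_force: [0.0, 0.7, -3.5]
opening: 14.3
finger_force: 59.2
```

Request:
play_rows(
  rows=[
    {"delta_pos": [0,0,0.02],"twist": 0,"jaw": 8},
    {"delta_pos": [0,0,0.04],"twist": 0,"jaw": 8},
    {"delta_pos": [0,0,0.04],"twist": 0,"jaw": 8},
  ],
)

```text
time_s: 20.17
tool_pos: [500.7, 273.1, 38.9]
tool_rot: [-180.0, -0.0, -7.6]
ft_force: [-4.5, -1.7, 7.4]
opening: 14.5
finger_force: 60.8
```

Contact is confirmed, so release.

Request:
play_rows(
  rows=[
    {"delta_pos": [0,0,0],"twist": 0,"jaw": 20},
    {"delta_pos": [0,0,0],"twist": 0,"jaw": 30},
    {"delta_pos": [0,0,0],"twist": 0,"jaw": 40},
    {"delta_pos": [0,0,-0.1],"twist": 0,"jaw": 40},
    {"delta_pos": [0,0,-0.8],"twist": 0,"jaw": 40},
    {"delta_pos": [0,0,-2],"twist": 0,"jaw": 40},
    {"delta_pos": [0,0,-3],"twist": 0,"jaw": 40},
    {"delta_pos": [0,0,-3.6],"twist": 0,"jaw": 40},
  ],
)

```text
time_s: 20.83
tool_pos: [501.3, 273.4, 131.1]
tool_rot: [-179.9, -0.1, -7.6]
ft_force: [0.4, 0.1, -0.3]
opening: 39.9
finger_force: 0.0
```

```bash
python3 -c "
from h import *
go(577.6,-7.9,108,6.3)"
```

```text
delta [ 4.51 10.75  0.92] twist -2.32 pos [501.3 273.4 131.1] [-1.799e+02 -1.000e-01 -7.600e+00] F [ 0.4  0.1 -0.3] t 20.8333
```

Request:
play_rows(
  rows=[
    {"delta_pos": [0.4,0.9,0],"twist": -0.3,"jaw": 40},
    {"delta_pos": [1,2.4,0],"twist": -0.7,"jaw": 40},
    {"delta_pos": [1.6,3.9,0],"twist": -1,"jaw": 40},
    {"delta_pos": [2.2,5.4,0],"twist": -1.4,"jaw": 40},
    {"delta_pos": [2.9,6.9,0],"twist": -1.7,"jaw": 40},
    {"delta_pos": [3.5,8.4,0],"twist": -2,"jaw": 40},
    {"delta_pos": [4.1,9.8,0.3],"twist": -2.2,"jaw": 40},
    {"delta_pos": [4.5,10.75,0.9],"twist": -2.32,"jaw": 40},
  ],
)

```text
time_s: 21.5
tool_pos: [578.2, -12.7, 107.2]
tool_rot: [179.9, -0.2, 6.2]
ft_force: [1.3, 0.1, -0.0]
opening: 39.9
finger_force: 0.0
```

Request:
play_rows(
  rows=[
    {"delta_pos": [0,0,0],"twist": 0,"jaw": 40},
    {"delta_pos": [0,0,0],"twist": 0,"jaw": 40},
    {"delta_pos": [0,0,0],"twist": 0,"jaw": 40},
  ],
)

```text
time_s: 21.75
tool_pos: [576.6, -7.7, 105.9]
tool_rot: [-180.0, -0.0, 6.3]
ft_force: [-0.8, 1.2, -0.5]
opening: 40.3
finger_force: 0.0
```

```bash
python3 -c "
from h import *
im,d,K,W,c=cam('top'); print('tile',tile(im,K,W))
go(577.6,-7.9,34,6.3)"
```

```text
tile [546.5 266.9 248.7 189.3  82.4]
delta [0.03 0.03 2.89] twist 0.01 pos [576.7  -7.2 106.2] [-180.    -0.     6.4] F [-0.   0.6  0.3] t 21.8
```

Request:
play_rows(
  rows=[
    {"delta_pos": [0.02,0,0.6],"twist": 0,"jaw": 40},
    {"delta_pos": [0.02,0,1.4],"twist": 0,"jaw": 40},
    {"delta_pos": [0.02,0,2.2],"twist": 0,"jaw": 40},
    {"delta_pos": [0.02,0,2.7],"twist": 0,"jaw": 40},
    {"delta_pos": [0.02,0,2.88],"twist": 0,"jaw": 40},
    {"delta_pos": [0.02,0,2.88],"twist": 0,"jaw": 30},
    {"delta_pos": [0.02,0,2.88],"twist": 0,"jaw": 22},
    {"delta_pos": [0.02,0,2.88],"twist": 0,"jaw": 18},
  ],
)

```text
time_s: 22.47
tool_pos: [577.8, -8.1, 34.9]
tool_rot: [180.0, -0.1, 6.3]
ft_force: [1.1, -0.6, -0.1]
opening: 18.1
finger_force: 0.0
```

Request:
play_rows(
  rows=[
    {"delta_pos": [0,0,0],"twist": 0,"jaw": 12},
    {"delta_pos": [0,0,0],"twist": 0,"jaw": 8},
    {"delta_pos": [0,0,0],"twist": 0,"jaw": 8},
    {"delta_pos": [0,0,0],"twist": 0,"jaw": 8},
  ],
)

```text
time_s: 22.8
tool_pos: [577.8, -8.3, 34.9]
tool_rot: [180.0, -0.1, 6.3]
ft_force: [-0.7, 0.0, 7.0]
opening: 14.7
finger_force: 58.3
```

Request:
play_rows(
  rows=[
    {"delta_pos": [0,0,-0.3],"twist": 0,"jaw": 8},
    {"delta_pos": [0,0,-0.7],"twist": 0,"jaw": 8},
    {"delta_pos": [0,0,-1.2],"twist": 0,"jaw": 8},
    {"delta_pos": [0,0,-1.8],"twist": 0,"jaw": 8},
    {"delta_pos": [0,0,-2.4],"twist": 0,"jaw": 8},
    {"delta_pos": [0,0,-3],"twist": 0,"jaw": 8},
    {"delta_pos": [0,0,-3.4],"twist": 0,"jaw": 8},
    {"delta_pos": [0,0,-3.6],"twist": 0,"jaw": 8},
  ],
)

```text
time_s: 23.47
tool_pos: [577.7, -8.3, 126.0]
tool_rot: [180.0, -0.1, 6.3]
ft_force: [0.4, -0.6, -4.6]
opening: 14.3
finger_force: 58.6
```

```bash
python3 -c "
from h import *
im,d,K,W,c=cam('top'); print('tile',tile(im,K,W))
go(590.6,261,124,-7.6)"
```

```text
tile [546.5 266.9 248.7 189.3  82.4]
delta [  1.69 -10.65   0.08] twist 2.32 pos [577.8  -8.4 126. ] [ 1.8e+02 -1.0e-01  6.3e+00] F [ 1.4  0.  -3.7] t 23.5167
```

Request:
play_rows(
  rows=[
    {"delta_pos": [0.1,-0.8,0],"twist": 0.2,"jaw": 8},
    {"delta_pos": [0.3,-2.2,0],"twist": 0.5,"jaw": 8},
    {"delta_pos": [0.55,-3.7,0],"twist": 0.9,"jaw": 8},
    {"delta_pos": [0.8,-5.2,0],"twist": 1.3,"jaw": 8},
    {"delta_pos": [1.05,-6.7,0],"twist": 1.7,"jaw": 8},
    {"delta_pos": [1.3,-8.2,0],"twist": 2,"jaw": 8},
    {"delta_pos": [1.55,-9.6,0],"twist": 2.2,"jaw": 8},
    {"delta_pos": [1.69,-10.65,0],"twist": 2.32,"jaw": 8},
  ],
)

```text
time_s: 24.18
tool_pos: [588.9, 264.6, 123.2]
tool_rot: [-180.0, 0.1, -7.5]
ft_force: [0.3, 0.2, -4.1]
opening: 14.6
finger_force: 59.0
```

Request:
play_rows(
  rows=[
    {"delta_pos": [0,0,0],"twist": 0,"jaw": 8},
    {"delta_pos": [0,0,0.4],"twist": 0,"jaw": 8},
    {"delta_pos": [0,0,1],"twist": 0,"jaw": 8},
    {"delta_pos": [0,0,1.7],"twist": 0,"jaw": 8},
    {"delta_pos": [0,0,2.4],"twist": 0,"jaw": 8},
    {"delta_pos": [0,0,2.9],"twist": 0,"jaw": 8},
    {"delta_pos": [0,0,3.2],"twist": 0,"jaw": 8},
    {"delta_pos": [0,0,3.2],"twist": 0,"jaw": 8},
  ],
)

```text
time_s: 24.85
tool_pos: [589.0, 259.9, 41.7]
tool_rot: [179.9, 0.1, -7.6]
ft_force: [-0.4, 0.2, -5.1]
opening: 14.3
finger_force: 59.1
```

Request:
play_rows(
  rows=[
    {"delta_pos": [0,0,0.04],"twist": 0,"jaw": 8},
    {"delta_pos": [0,0,0.08],"twist": 0,"jaw": 8},
    {"delta_pos": [0,0,0.12],"twist": 0,"jaw": 8},
    {"delta_pos": [0,0,0.12],"twist": 0,"jaw": 8},
  ],
)

```text
time_s: 25.18
tool_pos: [590.1, 261.1, 41.3]
tool_rot: [-180.0, -0.0, -7.6]
ft_force: [-0.0, 0.6, -4.1]
opening: 14.4
finger_force: 59.1
```

Request:
play_rows(
  rows=[
    {"delta_pos": [0,0,0.02],"twist": 0,"jaw": 8},
    {"delta_pos": [0,0,0.04],"twist": 0,"jaw": 8},
    {"delta_pos": [0,0,0.04],"twist": 0,"jaw": 8},
  ],
)

```text
time_s: 25.43
tool_pos: [589.8, 261.0, 39.9]
tool_rot: [-180.0, -0.0, -7.6]
ft_force: [1.1, -0.1, -4.2]
opening: 14.5
finger_force: 59.1
```

Request:
play_rows(
  rows=[
    {"delta_pos": [0,0,0.02],"twist": 0,"jaw": 8},
    {"delta_pos": [0,0,0.05],"twist": 0,"jaw": 8},
    {"delta_pos": [0,0,0.05],"twist": 0,"jaw": 8},
  ],
)

```text
time_s: 25.68
tool_pos: [589.9, 261.0, 39.0]
tool_rot: [-180.0, -0.0, -7.6]
ft_force: [-2.6, -1.4, 3.9]
opening: 14.7
finger_force: 60.3
```

Request:
play_rows(
  rows=[
    {"delta_pos": [0,0,0],"twist": 0,"jaw": 20},
    {"delta_pos": [0,0,0],"twist": 0,"jaw": 30},
    {"delta_pos": [0,0,0],"twist": 0,"jaw": 40},
    {"delta_pos": [0,0,-0.1],"twist": 0,"jaw": 40},
    {"delta_pos": [0,0,-0.8],"twist": 0,"jaw": 40},
    {"delta_pos": [0,0,-2],"twist": 0,"jaw": 40},
    {"delta_pos": [0,0,-3],"twist": 0,"jaw": 40},
    {"delta_pos": [0,0,-3.6],"twist": 0,"jaw": 40},
  ],
)

```text
time_s: 26.35
tool_pos: [590.6, 261.4, 131.6]
tool_rot: [-179.9, -0.1, -7.6]
ft_force: [-0.2, -0.4, 0.5]
opening: 39.8
finger_force: 0.0
```

```bash
python3 -c "
from h import *
go(516.3,-84.8,108,6.3)"
```

```text
delta [-1.12 14.12  0.92] twist -2.32 pos [590.6 261.4 131.6] [-1.799e+02 -1.000e-01 -7.600e+00] F [-0.2 -0.4  0.5] t 26.35
```

Request:
play_rows(
  rows=[
    {"delta_pos": [-0.1,1.2,0],"twist": -0.3,"jaw": 40},
    {"delta_pos": [-0.2,2.8,0],"twist": -0.7,"jaw": 40},
    {"delta_pos": [-0.4,4.4,0],"twist": -1,"jaw": 40},
    {"delta_pos": [-0.5,6,0],"twist": -1.4,"jaw": 40},
    {"delta_pos": [-0.6,7.6,0],"twist": -1.7,"jaw": 40},
    {"delta_pos": [-0.7,9.2,0],"twist": -2,"jaw": 40},
    {"delta_pos": [-0.9,10.8,0],"twist": -2.2,"jaw": 40},
    {"delta_pos": [-1,12.4,0],"twist": -2.32,"jaw": 40},
  ],
)

```text
time_s: 27.02
tool_pos: [523.2, -44.7, 128.9]
tool_rot: [180.0, -0.0, 6.4]
ft_force: [1.0, -0.2, -0.1]
opening: 39.9
finger_force: 0.0
```

Request:
play_rows(
  rows=[
    {"delta_pos": [-0.3,0.9,0.2],"twist": 0,"jaw": 40},
    {"delta_pos": [-0.5,1.6,0.6],"twist": 0,"jaw": 40},
    {"delta_pos": [-0.5,1.6,0.9],"twist": 0,"jaw": 40},
    {"delta_pos": [-0.5,1.6,0.9],"twist": 0,"jaw": 40},
    {"delta_pos": [-0.5,1.6,0.9],"twist": 0,"jaw": 40},
    {"delta_pos": [-0.5,1.6,0.9],"twist": 0,"jaw": 40},
  ],
)

```text
time_s: 27.52
tool_pos: [516.5, -83.0, 106.5]
tool_rot: [-180.0, -0.0, 6.4]
ft_force: [-0.4, 0.5, -0.4]
opening: 39.8
finger_force: 0.0
```

```bash
python3 -c "
from h import *
im,d,K,W,c=cam('top'); print('tile',tile(im,K,W))
go(516.3,-84.8,34,6.3)"
```

```text
tile [546.5 266.9 248.7 189.3  82.4]
delta [-0.02  0.07  2.9 ] twist 0.02 pos [516.5 -83.1 106.5] [-180.    -0.     6.4] F [-0.3  0.   0.8] t 27.5667
```

Request:
play_rows(
  rows=[
    {"delta_pos": [-0.02,0.05,0.6],"twist": 0,"jaw": 40},
    {"delta_pos": [-0.02,0.05,1.4],"twist": 0,"jaw": 40},
    {"delta_pos": [-0.02,0.05,2.2],"twist": 0,"jaw": 40},
    {"delta_pos": [-0.02,0.05,2.7],"twist": 0,"jaw": 40},
    {"delta_pos": [-0.02,0.05,2.88],"twist": 0,"jaw": 40},
    {"delta_pos": [-0.02,0.05,2.88],"twist": 0,"jaw": 30},
    {"delta_pos": [-0.02,0.05,2.88],"twist": 0,"jaw": 22},
    {"delta_pos": [-0.02,0.05,2.88],"twist": 0,"jaw": 18},
  ],
)

```text
time_s: 28.23
tool_pos: [516.3, -85.3, 35.0]
tool_rot: [180.0, -0.1, 6.3]
ft_force: [0.5, -0.2, 0.2]
opening: 18.2
finger_force: 0.0
```

Request:
play_rows(
  rows=[
    {"delta_pos": [0,0,0],"twist": 0,"jaw": 12},
    {"delta_pos": [0,0,0],"twist": 0,"jaw": 8},
    {"delta_pos": [0,0,0],"twist": 0,"jaw": 8},
    {"delta_pos": [0,0,0],"twist": 0,"jaw": 8},
  ],
)

```text
time_s: 28.57
tool_pos: [516.3, -85.4, 35.1]
tool_rot: [180.0, -0.1, 6.3]
ft_force: [-1.9, 1.1, 8.4]
opening: 14.6
finger_force: 58.3
```

Request:
play_rows(
  rows=[
    {"delta_pos": [0,0,-0.3],"twist": 0,"jaw": 8},
    {"delta_pos": [0,0,-0.7],"twist": 0,"jaw": 8},
    {"delta_pos": [0,0,-1.2],"twist": 0,"jaw": 8},
    {"delta_pos": [0,0,-1.8],"twist": 0,"jaw": 8},
    {"delta_pos": [0,0,-2.4],"twist": 0,"jaw": 8},
    {"delta_pos": [0,0,-3],"twist": 0,"jaw": 8},
    {"delta_pos": [0,0,-3.4],"twist": 0,"jaw": 8},
    {"delta_pos": [0,0,-3.6],"twist": 0,"jaw": 8},
  ],
)

```text
time_s: 29.23
tool_pos: [516.1, -85.6, 126.0]
tool_rot: [180.0, -0.1, 6.3]
ft_force: [0.9, -0.5, -3.2]
opening: 14.4
finger_force: 58.7
```

```bash
python3 -c "
from h import *
im,d,K,W,c=cam('top'); print('tile',tile(im,K,W))
go(491,194,124,-7.6)"
```

```text
tile [546.5 266.9 248.7 189.3  82.4]
delta [  0.23 -11.23   0.07] twist 2.32 pos [516.3 -85.6 126. ] [ 1.8e+02 -1.0e-01  6.3e+00] F [ 1.5 -0.3 -3.4] t 29.2833
```

Request:
play_rows(
  rows=[
    {"delta_pos": [0,-0.8,0],"twist": 0.2,"jaw": 8},
    {"delta_pos": [0,-2.2,0],"twist": 0.5,"jaw": 8},
    {"delta_pos": [0.1,-3.7,0],"twist": 0.9,"jaw": 8},
    {"delta_pos": [0.1,-5.2,0],"twist": 1.3,"jaw": 8},
    {"delta_pos": [0.15,-6.7,0],"twist": 1.7,"jaw": 8},
    {"delta_pos": [0.2,-8.2,0],"twist": 2,"jaw": 8},
    {"delta_pos": [0.23,-9.7,0],"twist": 2.2,"jaw": 8},
    {"delta_pos": [0.23,-11.2,0],"twist": 2.32,"jaw": 8},
  ],
)

```text
time_s: 29.95
tool_pos: [489.8, 195.2, 123.6]
tool_rot: [180.0, 0.0, -7.7]
ft_force: [1.4, -0.8, -2.8]
opening: 14.3
finger_force: 58.9
```

Request:
play_rows(
  rows=[
    {"delta_pos": [0,0,0],"twist": 0,"jaw": 8},
    {"delta_pos": [0,0,0.4],"twist": 0,"jaw": 8},
    {"delta_pos": [0,0,1],"twist": 0,"jaw": 8},
    {"delta_pos": [0,0,1.7],"twist": 0,"jaw": 8},
    {"delta_pos": [0,0,2.4],"twist": 0,"jaw": 8},
    {"delta_pos": [0,0,2.9],"twist": 0,"jaw": 8},
    {"delta_pos": [0,0,3.2],"twist": 0,"jaw": 8},
    {"delta_pos": [0,0,3.2],"twist": 0,"jaw": 8},
  ],
)

```text
time_s: 30.62
tool_pos: [489.6, 192.2, 42.0]
tool_rot: [179.9, 0.2, -7.7]
ft_force: [-0.6, -1.2, -2.7]
opening: 14.6
finger_force: 59.2
```

Request:
play_rows(
  rows=[
    {"delta_pos": [0,0,0.04],"twist": 0,"jaw": 8},
    {"delta_pos": [0,0,0.08],"twist": 0,"jaw": 8},
    {"delta_pos": [0,0,0.12],"twist": 0,"jaw": 8},
    {"delta_pos": [0,0,0.12],"twist": 0,"jaw": 8},
  ],
)

```text
time_s: 30.95
tool_pos: [490.8, 193.5, 41.4]
tool_rot: [-180.0, -0.0, -7.6]
ft_force: [-0.0, -0.8, -3.7]
opening: 14.7
finger_force: 59.2
```

Request:
play_rows(
  rows=[
    {"delta_pos": [0,0,0.03],"twist": 0,"jaw": 8},
    {"delta_pos": [0,0,0.06],"twist": 0,"jaw": 8},
    {"delta_pos": [0,0,0.06],"twist": 0,"jaw": 8},
  ],
)

```text
time_s: 31.2
tool_pos: [490.5, 193.5, 39.6]
tool_rot: [-180.0, -0.0, -7.6]
ft_force: [-0.2, -0.5, -4.4]
opening: 14.6
finger_force: 59.2
```

Request:
play_rows(
  rows=[
    {"delta_pos": [0,0,0.02],"twist": 0,"jaw": 8},
    {"delta_pos": [0,0,0.04],"twist": 0,"jaw": 8},
    {"delta_pos": [0,0,0.04],"twist": 0,"jaw": 8},
  ],
)

```text
time_s: 31.45
tool_pos: [490.6, 193.5, 39.1]
tool_rot: [180.0, -0.0, -7.6]
ft_force: [-4.2, -1.6, 9.4]
opening: 14.9
finger_force: 61.1
```

Request:
play_rows(
  rows=[
    {"delta_pos": [0,0,0],"twist": 0,"jaw": 20},
    {"delta_pos": [0,0,0],"twist": 0,"jaw": 30},
    {"delta_pos": [0,0,0],"twist": 0,"jaw": 40},
    {"delta_pos": [0,0,-0.1],"twist": 0,"jaw": 40},
    {"delta_pos": [0,0,-0.8],"twist": 0,"jaw": 40},
    {"delta_pos": [0,0,-2],"twist": 0,"jaw": 40},
    {"delta_pos": [0,0,-3],"twist": 0,"jaw": 40},
    {"delta_pos": [0,0,-3.6],"twist": 0,"jaw": 40},
  ],
)

```text
time_s: 32.12
tool_pos: [491.2, 193.9, 131.2]
tool_rot: [-179.9, -0.1, -7.6]
ft_force: [0.1, -0.6, 0.8]
opening: 40.0
finger_force: 0.0
```

```bash
python3 -c "
from h import *
go(585.4,-77.2,108,6.3)"
```

```text
delta [ 5.17 10.25  0.93] twist -2.32 pos [491.2 193.9 131.2] [-1.799e+02 -1.000e-01 -7.600e+00] F [ 0.1 -0.6  0.8] t 32.1167
```

Request:
play_rows(
  rows=[
    {"delta_pos": [0.4,0.9,0],"twist": -0.3,"jaw": 40},
    {"delta_pos": [1.1,2.3,0],"twist": -0.7,"jaw": 40},
    {"delta_pos": [1.8,3.7,0],"twist": -1,"jaw": 40},
    {"delta_pos": [2.5,5.1,0],"twist": -1.4,"jaw": 40},
    {"delta_pos": [3.2,6.5,0],"twist": -1.7,"jaw": 40},
    {"delta_pos": [3.9,7.9,0],"twist": -2,"jaw": 40},
    {"delta_pos": [4.6,9.2,0.3],"twist": -2.2,"jaw": 40},
    {"delta_pos": [5.17,10.25,0.9],"twist": -2.32,"jaw": 40},
  ],
)

```text
time_s: 32.78
tool_pos: [586.3, -81.0, 107.4]
tool_rot: [179.9, -0.2, 6.3]
ft_force: [1.1, -0.2, 0.5]
opening: 40.2
finger_force: 0.0
```

Request:
play_rows(
  rows=[
    {"delta_pos": [0,0,0],"twist": 0,"jaw": 40},
    {"delta_pos": [0,0,0],"twist": 0,"jaw": 40},
    {"delta_pos": [0,0,0],"twist": 0,"jaw": 40},
    {"delta_pos": [0,0,0],"twist": 0,"jaw": 40},
  ],
)

```text
time_s: 33.12
tool_pos: [584.8, -76.2, 106.5]
tool_rot: [-180.0, -0.0, 6.4]
ft_force: [0.4, 0.3, -1.1]
opening: 40.1
finger_force: 0.0
```

```bash
python3 -c "
from h import *
im,d,K,W,c=cam('top'); print('tile',tile(im,K,W))
go(585.4,-77.2,34,6.3)"
```

```text
tile [546.5 267.  248.6 189.3  82.4]
delta [0.02 0.04 2.9 ] twist 0.02 pos [584.9 -76.2 106.6] [-180.    -0.     6.4] F [-0.3  0.1 -0.3] t 33.1667
```

Request:
play_rows(
  rows=[
    {"delta_pos": [0.02,0.02,0.6],"twist": 0,"jaw": 40},
    {"delta_pos": [0.02,0.02,1.4],"twist": 0,"jaw": 40},
    {"delta_pos": [0.02,0.02,2.2],"twist": 0,"jaw": 40},
    {"delta_pos": [0.02,0.02,2.7],"twist": 0,"jaw": 40},
    {"delta_pos": [0.02,0.02,2.88],"twist": 0,"jaw": 40},
    {"delta_pos": [0.02,0.02,2.88],"twist": 0,"jaw": 30},
    {"delta_pos": [0.02,0.02,2.88],"twist": 0,"jaw": 22},
    {"delta_pos": [0.02,0.02,2.88],"twist": 0,"jaw": 18},
  ],
)

```text
time_s: 33.83
tool_pos: [586.0, -78.0, 35.1]
tool_rot: [180.0, -0.1, 6.3]
ft_force: [-0.4, -0.1, -0.4]
opening: 17.8
finger_force: 0.0
```

Request:
play_rows(
  rows=[
    {"delta_pos": [0,0,0],"twist": 0,"jaw": 12},
    {"delta_pos": [0,0,0],"twist": 0,"jaw": 8},
    {"delta_pos": [0,0,0],"twist": 0,"jaw": 8},
    {"delta_pos": [0,0,0],"twist": 0,"jaw": 8},
  ],
)

```text
time_s: 34.17
tool_pos: [586.0, -78.0, 35.3]
tool_rot: [180.0, -0.1, 6.3]
ft_force: [-1.1, -0.7, 5.0]
opening: 14.6
finger_force: 58.3
```

Request:
play_rows(
  rows=[
    {"delta_pos": [0,0,-0.3],"twist": 0,"jaw": 8},
    {"delta_pos": [0,0,-0.7],"twist": 0,"jaw": 8},
    {"delta_pos": [0,0,-1.2],"twist": 0,"jaw": 8},
    {"delta_pos": [0,0,-1.8],"twist": 0,"jaw": 8},
    {"delta_pos": [0,0,-2.4],"twist": 0,"jaw": 8},
    {"delta_pos": [0,0,-3],"twist": 0,"jaw": 8},
    {"delta_pos": [0,0,-3.4],"twist": 0,"jaw": 8},
    {"delta_pos": [0,0,-3.6],"twist": 0,"jaw": 8},
  ],
)

```text
time_s: 34.83
tool_pos: [586.0, -78.1, 126.4]
tool_rot: [180.0, -0.1, 6.3]
ft_force: [0.0, 0.5, -3.9]
opening: 14.5
finger_force: 58.5
```

```bash
python3 -c "
from h import *
im,d,K,W,c=cam('top'); print('tile',tile(im,K,W)); cv2.imwrite('pics/t5.png',im)
go(580,182,124,-7.6)"
```

```text
tile [546.5 267.  248.6 189.3  82.4]
delta [  0.9  -10.37   0.09] twist 2.32 pos [586.  -78.2 126.3] [ 1.8e+02 -1.0e-01  6.3e+00] F [ 0.8  0.2 -2.2] t 34.8833
```

View pics/t5.png

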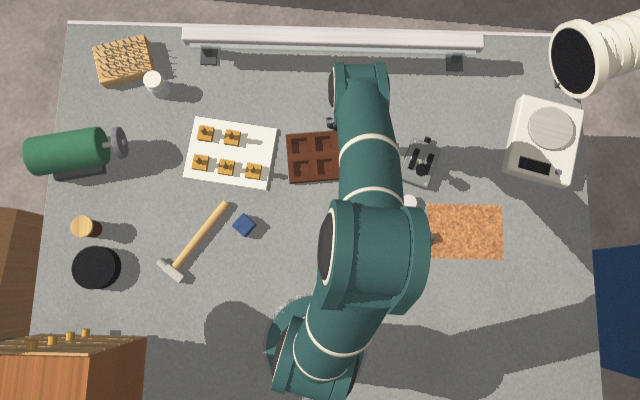

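Five seals stand on the tile, at (205,133), (232,137), (200,162), (227,167) and (253,171). The slot at (258,142) is free for the sixth.

Request:
play_rows(
  rows=[
    {"delta_pos": [0.1,-0.8,0],"twist": 0.2,"jaw": 8},
    {"delta_pos": [0.2,-2.2,0],"twist": 0.5,"jaw": 8},
    {"delta_pos": [0.3,-3.7,0],"twist": 0.9,"jaw": 8},
    {"delta_pos": [0.4,-5.2,0],"twist": 1.3,"jaw": 8},
    {"delta_pos": [0.55,-6.7,0],"twist": 1.7,"jaw": 8},
    {"delta_pos": [0.7,-8.1,0],"twist": 2,"jaw": 8},
    {"delta_pos": [0.8,-9.4,0],"twist": 2.2,"jaw": 8},
    {"delta_pos": [0.9,-10.35,0],"twist": 2.32,"jaw": 8},
  ],
)

```text
time_s: 35.55
tool_pos: [578.1, 185.0, 123.6]
tool_rot: [-180.0, 0.1, -7.5]
ft_force: [-0.0, -0.4, -3.3]
opening: 14.5
finger_force: 58.8
```

Request:
play_rows(
  rows=[
    {"delta_pos": [0,0,0],"twist": 0,"jaw": 8},
    {"delta_pos": [0,0,0.4],"twist": 0,"jaw": 8},
    {"delta_pos": [0,0,1],"twist": 0,"jaw": 8},
    {"delta_pos": [0,0,1.7],"twist": 0,"jaw": 8},
    {"delta_pos": [0,0,2.4],"twist": 0,"jaw": 8},
    {"delta_pos": [0,0,2.9],"twist": 0,"jaw": 8},
    {"delta_pos": [0,0,3.2],"twist": 0,"jaw": 8},
    {"delta_pos": [0,0,3.2],"twist": 0,"jaw": 8},
  ],
)

```text
time_s: 36.22
tool_pos: [578.4, 180.6, 42.1]
tool_rot: [179.9, 0.1, -7.6]
ft_force: [-0.7, 0.4, -4.3]
opening: 14.4
finger_force: 59.0
```

Request:
play_rows(
  rows=[
    {"delta_pos": [0,0,0.04],"twist": 0,"jaw": 8},
    {"delta_pos": [0,0,0.08],"twist": 0,"jaw": 8},
    {"delta_pos": [0,0,0.12],"twist": 0,"jaw": 8},
    {"delta_pos": [0,0,0.12],"twist": 0,"jaw": 8},
  ],
)

```text
time_s: 36.55
tool_pos: [579.5, 181.7, 41.5]
tool_rot: [-180.0, -0.0, -7.6]
ft_force: [0.8, -0.5, -3.5]
opening: 14.7
finger_force: 59.0
```

Request:
play_rows(
  rows=[
    {"delta_pos": [0,0,0.03],"twist": 0,"jaw": 8},
    {"delta_pos": [0,0,0.06],"twist": 0,"jaw": 8},
    {"delta_pos": [0,0,0.06],"twist": 0,"jaw": 8},
  ],
)

```text
time_s: 36.8
tool_pos: [579.2, 181.6, 39.5]
tool_rot: [-180.0, 0.0, -7.6]
ft_force: [0.5, -0.7, -3.5]
opening: 14.3
finger_force: 59.0
```

Request:
play_rows(
  rows=[
    {"delta_pos": [0,0,0.02],"twist": 0,"jaw": 8},
    {"delta_pos": [0,0,0.04],"twist": 0,"jaw": 8},
    {"delta_pos": [0,0,0.04],"twist": 0,"jaw": 8},
  ],
)

```text
time_s: 37.05
tool_pos: [579.3, 181.7, 39.3]
tool_rot: [-180.0, -0.0, -7.6]
ft_force: [-5.8, -1.6, 9.6]
opening: 14.4
finger_force: 60.7
```

Request:
play_rows(
  rows=[
    {"delta_pos": [0,0,0],"twist": 0,"jaw": 20},
    {"delta_pos": [0,0,0],"twist": 0,"jaw": 30},
    {"delta_pos": [0,0,0],"twist": 0,"jaw": 40},
    {"delta_pos": [0,0,-0.1],"twist": 0,"jaw": 40},
    {"delta_pos": [0,0,-0.8],"twist": 0,"jaw": 40},
    {"delta_pos": [0,0,-2],"twist": 0,"jaw": 40},
    {"delta_pos": [0,0,-3.5],"twist": 0,"jaw": 40},
    {"delta_pos": [0,0,-5],"twist": 0,"jaw": 40},
  ],
)

```text
time_s: 37.72
tool_pos: [578.7, 181.5, 164.8]
tool_rot: [180.0, 0.1, -7.6]
ft_force: [0.5, -0.2, 0.6]
opening: 40.0
finger_force: 0.0
```

Request:
play_rows(
  rows=[
    {"delta_pos": [0,0.5,-1],"twist": 0,"jaw": 0},
    {"delta_pos": [0,1.6,-2],"twist": 0,"jaw": 0},
    {"delta_pos": [0,2.8,-2.8],"twist": 0,"jaw": 0},
    {"delta_pos": [0,4,-2.8],"twist": 0,"jaw": 0},
    {"delta_pos": [0,5.2,-2.8],"twist": 0,"jaw": 0},
    {"delta_pos": [0,6.2,-2.8],"twist": 0,"jaw": 0},
    {"delta_pos": [0,6.5,-2.8],"twist": 0,"jaw": 0},
  ],
)

```text
time_s: 38.3
tool_pos: [557.3, 16.2, 233.9]
tool_rot: [179.9, -0.0, -7.9]
ft_force: [0.4, -0.4, 0.4]
opening: -0.4
finger_force: 0.0
```

```bash
python3 -c "
from h import *
im,d,K,W,c=cam('top'); print('tile',tile(im,K,W)); cv2.imwrite('pics/t6.png',im[90:220,160:480].repeat(2,0).repeat(2,1))
go(430,-257,230,-20)"
```

```text
tile [546.5 267.  248.6 189.2  82.4]
delta [-3.55 11.54  0.17] twist 2.02 pos [557.4  16.7 233.9] [179.9  -0.   -7.9] F [ 1.2 -1.7  0.3] t 38.35
```

View pics/t6.png

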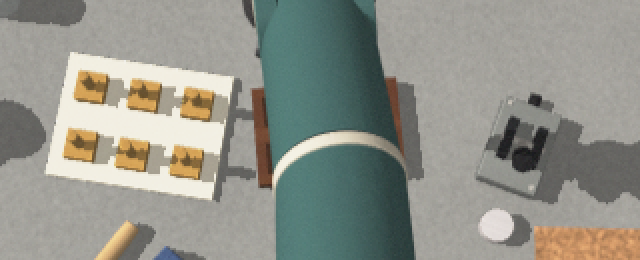

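The crop shows all six seals upright and apart on the tile. The handle is still OFF, with the knob at (525,158) of the crop. I now go to the isolator's near side.

Request:
play_rows(
  rows=[
    {"delta_pos": [-0.3,1,0],"twist": 0.2,"jaw": 0},
    {"delta_pos": [-0.7,2.4,0],"twist": 0.5,"jaw": 0},
    {"delta_pos": [-1.2,3.9,0],"twist": 0.8,"jaw": 0},
    {"delta_pos": [-1.7,5.4,0],"twist": 1.1,"jaw": 0},
    {"delta_pos": [-2.1,6.9,0],"twist": 1.4,"jaw": 0},
    {"delta_pos": [-2.6,8.4,0],"twist": 1.7,"jaw": 0},
    {"delta_pos": [-3.1,9.9,0],"twist": 1.9,"jaw": 0},
    {"delta_pos": [-3.5,11.3,0],"twist": 2,"jaw": 0},
  ],
)

```text
time_s: 39.02
tool_pos: [432.9, -248.8, 233.8]
tool_rot: [-180.0, -0.0, -19.6]
ft_force: [1.9, -0.8, -0.7]
opening: 0.2
finger_force: 0.0
```

Request:
play_rows(
  rows=[
    {"delta_pos": [0,0,0],"twist": 0,"jaw": 0},
    {"delta_pos": [0,0,0],"twist": 0,"jaw": 0},
    {"delta_pos": [0,0,0],"twist": 0,"jaw": 0},
    {"delta_pos": [0,0,0],"twist": 0,"jaw": 0},
  ],
)

```text
time_s: 39.35
tool_pos: [434.5, -246.5, 233.5]
tool_rot: [-180.0, 0.0, -19.5]
ft_force: [0.2, -0.7, 0.7]
opening: -0.2
finger_force: 0.0
```

```bash
python3 -c "
from h import *
im,d,K,W,c=cam('side')
P=cloud(d,K,W)[90:165,270:345]
q=P[(P[...,2]>98)&(P[...,2]<140)]; print(len(q),q.mean(0),q.min(0),q.max(0))
go(425,-255,105,-20)"
```

```text
154 [ 481.09245054 -274.22471343  121.09873124] [ 463.37711605 -291.92583679   98.80103203] [ 501.62861171 -264.00611245  136.72749054]
delta [-0.24  0.45  5.14] twist 0.09 pos [ 434.4 -246.5  233.5] [-180.     0.   -19.5] F [ 0.7  0.2 -0.2] t 39.4
```

Request:
play_rows(
  rows=[
    {"delta_pos": [-0.24,0.45,0.5],"twist": 0.1,"jaw": 0},
    {"delta_pos": [-0.24,0.45,1.5],"twist": 0.1,"jaw": 0},
    {"delta_pos": [-0.24,0.45,2.5],"twist": 0.1,"jaw": 0},
    {"delta_pos": [-0.24,0.45,3.5],"twist": 0.1,"jaw": 0},
    {"delta_pos": [-0.24,0.45,4.5],"twist": 0.1,"jaw": 0},
    {"delta_pos": [-0.24,0.45,5.1],"twist": 0.1,"jaw": 0},
    {"delta_pos": [-0.24,0.45,5.1],"twist": 0.1,"jaw": 0},
  ],
)

```text
time_s: 39.98
tool_pos: [423.3, -254.7, 103.3]
tool_rot: [-179.9, 0.3, -20.1]
ft_force: [-0.6, 0.7, -0.0]
opening: -0.1
finger_force: 0.0
```

Request:
play_rows(
  rows=[
    {"delta_pos": [0.5,0,0],"twist": 0,"jaw": 0},
    {"delta_pos": [1,0,0],"twist": 0,"jaw": 0},
    {"delta_pos": [1.4,0,0],"twist": 0,"jaw": 0},
    {"delta_pos": [1.8,0,0],"twist": 0,"jaw": 0},
    {"delta_pos": [2.2,0,0],"twist": 0,"jaw": 0},
    {"delta_pos": [2.6,0,0],"twist": 0,"jaw": 0},
    {"delta_pos": [3,0,0],"twist": 0,"jaw": 0},
    {"delta_pos": [3.3,0,0],"twist": 0,"jaw": 0},
  ],
)

```text
time_s: 40.65
tool_pos: [502.8, -285.3, 106.1]
tool_rot: [-180.0, -0.0, -20.2]
ft_force: [-0.3, 0.2, 1.0]
opening: -0.1
finger_force: 0.3
```

Request:
play_rows(
  rows=[
    {"delta_pos": [0.3,0,0],"twist": 0,"jaw": 0},
    {"delta_pos": [0.6,0,0],"twist": 0,"jaw": 0},
    {"delta_pos": [0.9,0,0],"twist": 0,"jaw": 0},
    {"delta_pos": [0.9,0,0],"twist": 0,"jaw": 0},
    {"delta_pos": [0.9,0,0],"twist": 0,"jaw": 0},
    {"delta_pos": [0.5,0,-1],"twist": 0,"jaw": 0},
    {"delta_pos": [0,0,-2.5],"twist": 0,"jaw": 0},
    {"delta_pos": [-0.5,0,-4],"twist": 0,"jaw": 0},
  ],
)

```text
time_s: 41.32
tool_pos: [488.4, -280.1, 206.3]
tool_rot: [-180.0, 0.2, -20.2]
ft_force: [1.2, -0.5, 0.3]
opening: -0.4
finger_force: 0.0
```

Request:
play_rows(
  rows=[
    {"delta_pos": [-0.5,0.8,-1],"twist": 0,"jaw": 0},
    {"delta_pos": [-1,2,-2],"twist": 0,"jaw": 0},
    {"delta_pos": [-1.5,3,-2],"twist": 0,"jaw": 0},
    {"delta_pos": [-1.5,4,-2],"twist": 0,"jaw": 0},
    {"delta_pos": [-1.5,5,-2],"twist": 0,"jaw": 0},
    {"delta_pos": [-1.5,5,-2],"twist": 0,"jaw": 0},
    {"delta_pos": [-1.5,5,-2],"twist": 0,"jaw": 0},
  ],
)

```text
time_s: 41.9
tool_pos: [410.5, -385.8, 255.9]
tool_rot: [180.0, 0.0, -20.3]
ft_force: [-0.3, 0.4, 0.0]
opening: -0.1
finger_force: 0.0
```

```bash
python3 -c "
from h import *
im,d,K,W,c=cam('side'); cv2.imwrite('pics/s7.png',im)
P=cloud(d,K,W)[90:165,270:345]
q=P[(P[...,2]>98)&(P[...,2]<140)]; print(len(q),q.mean(0))
im,d,K,W,c=cam('top'); print('tile',tile(im,K,W))
go(425,-255,105,-20)"
```

```text
151 [ 560.21391449 -302.73452829  120.10631933]
tile [546.5 267.  248.6 189.3  82.4]
delta [-1.28 -5.03  6.04] twist -0.03 pos [ 411.7 -384.2  255.9] [-180.     0.   -20.2] F [ 0.   0.2 -0.7] t 42.0
```

View pics/s7.png

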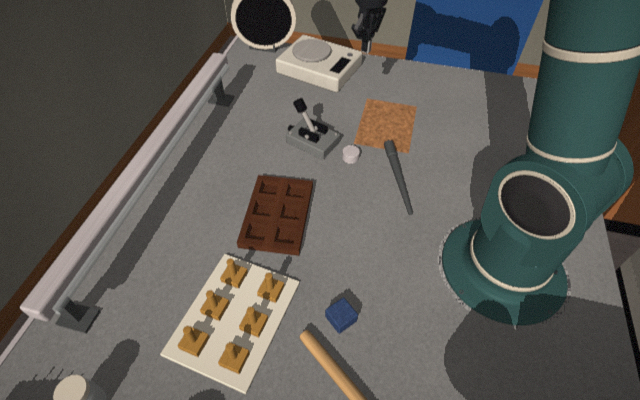

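The handle is back ON, with the knob at (299,104). All six seals stand on the tile around (230,315) and the other things have not moved.

```bash
python3 -c "
from h import *
print(arm.job_done())"
```

```text
the job is handed in; nothing more can be done
None
```

I switched the lamp off, moved all six seals upright and apart onto the tile, switched the lamp back on, and handed the job in at about 42 s; the last pictures show the other things unmoved.

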